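Clamp the fired tumblers upside down in the foot-sanding jig

ROBOT

A 6-joint arm with a two-finger parallel gripper is mounted at the origin on the work surface. World frame = base frame: x ahead of the robot, y to its left, z up, the work surface at z = 0. Lengths are in m, angles in rad, forces in N, time in s.
With the tool pointing down it reaches from about 0.325 to 0.9 m from the base axis. Payload 6.1 kg.
Tool frame: the origin (TCP) lies at the very end of the fingers, on their centre line; the grasp point (between the pads) lies 19 mm behind it; z points along the fingers, y is the line along which they close (so a half turn about z gives the same grasp; the last joint's range is limited). The gripper opens to 87 mm and grips with 3 to 60 N. Pads are 19 mm wide; open, the fingers measure 117 mm over their backs; the gripper's body (75 mm by 190 mm) begins 51 mm behind the grasp point.
Start: joints at [-1.279, 0.22, 1.526, -0, 1.395, -0.126], TCP at [0.254, -0.571, 0.223] pointing down, gripper open.
Joint ranges: [-2.98, 2.98], [-0.91, 2.08], [0.09, 2.57], [-1.24, 4.39], [0.2, 2.65], [-2.68, 2.68]. Speed limits (rad/s): [2.57, 2.57, 3.01, 3.14, 3.14, 3.14].

INTERFACE

Orientations are given as a rotation vector (axis times angle).
In Python, from station import * gives the robot as it stands.
- The arm moves only by the tool drive_tool, never from a script. Its arguments are lists of equal length, an entry for each row: "slide": the shift along the world's x, y, z in m, a list of three; "turn": the turn about the world's z in rad. In form: {"slide": [[x, y, z], ...], "turn": [turn, ...]}. A call has 1 to 20 rows; each row is the pose to reach, as a shift and turn from the pose commanded when the call began; what a row does not reach only later rows make up. A row lasts 1/8 s, in which the tool goes at most 62.5 mm and 10.7 degrees, less where a joint would pass 70% of its speed; a pose out of reach is approached as far as the arm can. A call with a gripper value outside its range is refused whole. "hand" is the finger opening in m, from 0 to 0.087, set as the call begins (left out, the last holds). The fingers move at their own pace and stop on an object; "newtons" is the grip in N (left out, the last holds). Time passes only in rows, so rows that repeat a pose let the fingers close. It gives the time, the measured TCP pose, the force, the opening and the grip force at its end, in the units of the state.
- sense(): the state, without advancing time (a new reading comes with each control period).
- grab_frame(name): name is "scene" or "top" or "wrist"; returns the picture (420x560x3 uint8, red, green, blue); there is no depth.
- get_calibration(name): a dict with "intrinsics" (3x3 intrinsics, pixels), "cam_to_world" (4x4, takes a point from camera to world coordinates); the wrist camera has in their place "tool_from_camera" (4x4, takes a point from camera to tool coordinates, whose origin is the TCP and whose axes are the flange's). Camera axes: x right, y down, z forward; pixel columns grow to the right and rows downward; lengths in m; the calibration is good to about 2 mm. A picture is of the moment at which its call begins: read the wrist's pose just before it. get_calibration takes no time and is no camera call.
- finish_job(): hands the job in; it is judged then, once.
The state is a dict: "time_s": time; "joint_positions": joint angles; "joint_velocities": joint speeds; "joint_efforts": joint torques, N m; "eef_pos": TCP position; "tcp_rot": TCP orientation; "wrist_force": force on the tool from outside, world axes, zero at the start; "wrist_torque": the same for the moment, N m; "gripper_width": opening from 0.0 (shut) to 1.0 (fully open); "grip_force": force on a finger pad.
Only numpy, scipy, OpenCV 4.12 (cv2) and the standard library are available. Lean on these libraries where they do the work, as an engineer would, in place of code of your own. Each camera call takes 0.05 s, during which the arm holds its last target. There are 200 camera calls.

TASK

Get the fired square tumblers ready for sanding their feet: flip the cam lever of the jig to free its sliding jaw, draw the jaw well back, then pick up every square tumbler lying on the table and stand it rim down (foot up) in a bay of its own. Then push the jaw up until it holds the tumblers snug against the fence, and flip the lever fully back to lock it. Leave the other pots, jars and test tiles where they are.

Things in the scene. Friction and masses are not known exactly. Their poses are not given: they have to be found in the camera images.
- jig: Jig fixed on the table: plywood base 185 (x) by 356 (y), 12 mm thick; origin on the table, z up, x from jaw to fence. Fence at the far side: face at x = 60, top z = 52 mm. Sliding jaw in front of it. End stops, also 52 mm high, with inner faces at y = -148 and 148, x = -50 to 60. Cam lever at the +y end. Three flat bays, parted by dark inlaid strips at y = -132, -44, 44, 132.
- bay0 (a point): Middle of bay 0 on the jig's floor (12 mm above the table), at y = -88 mm in the jig's frame; axes as the jig's. A tumbler that is set against the fence stands centred here in x. The bay is 88 mm wide between its strips.
- bay1 (a point): Middle of bay 1 on the jig's floor (12 mm above the table), at y = 0 mm in the jig's frame; axes as the jig's. A tumbler that is set against the fence stands centred here in x. The bay is 88 mm wide between its strips.
- bay2 (a point): Middle of bay 2 on the jig's floor (12 mm above the table), at y = 88 mm in the jig's frame; axes as the jig's. A tumbler that is set against the fence stands centred here in x. The bay is 88 mm wide between its strips.
- jaw (a joint): Sliding jaw, m: 0 = shut (35 mm between jaw face and fence), 0.065 = drawn fully back towards the robot (100 mm). Slides along the jig's x (2 N friction), stays where left; about 0.023 when clamping tumblers. Held fast while the lever is locked.
- jaw_face (a point): Middle of the jaw's clamping face (it looks to the jig's +x, towards the fence); axes as the jig's, moves with the jaw. The jaw is 276 mm long in y, 30 mm thick in x (behind this point), from 24 to 52 mm above the table.
- jaw_handle (a point): Handle of the jaw, a black upright block 24 mm (x) by 20 mm (y) on top of the jaw, from 52 to 70 mm above the table; this point is on its vertical middle line, 62 mm up and 18 mm behind the jaw face. Pinch it across y.
- cam_lever (a joint): Cam lever, rad: 0 = locked (stands up, leaning 20 degrees inwards, to the jig's -y), 1.57 = freed (flipped outwards, to the jig's +y, lying 20 degrees above level). Turns about an axis along the jig's x through x = -55, y = 172, z = 48 mm of the jig; stays where it is left (about 2.5 N at the grip). The cheek beside it reaches z = 64 mm.
- lever_grip (a point): Middle of the lever's grip, a black cylinder 22 mm diameter, 22 mm wide along the jig's x, 100 mm from the lever's axis. 142 mm above the table when locked, 82 mm when freed. Pinch it across x.
- tumbler0: Short square glazed tumbler, 58 by 58 mm outside, 62 mm from foot to rim, wall and bottom 5 mm, bare clay band at the foot, 0.14 to 0.24 kg; at the start it lies on one side. Origin at the centre of the tumbler (29 mm above the table when lying, 31 mm above the bay floor when standing); its x axis points from the foot to the open mouth. It may be absent.
- tumbler1: Short square glazed tumbler, 58 by 58 mm outside, 62 mm from foot to rim, wall and bottom 5 mm, bare clay band at the foot, 0.14 to 0.24 kg; at the start it lies on one side. Origin at the centre of the tumbler (29 mm above the table when lying, 31 mm above the bay floor when standing); its x axis points from the foot to the open mouth. It may be absent.
- tumbler2: Short square glazed tumbler, 58 by 58 mm outside, 62 mm from foot to rim, wall and bottom 5 mm, bare clay band at the foot, 0.14 to 0.24 kg; at the start it lies on one side. Origin at the centre of the tumbler (29 mm above the table when lying, 31 mm above the bay floor when standing); its x axis points from the foot to the open mouth. It may be absent.
- vase: Round closed bottle vase, 86 mm wide, 92 mm high; origin under its middle. Bystander.
- bowl: Bowl, 124 mm wide, 55 mm high; origin under its middle. Bystander.
- mug: Mug with handle, 80 mm wide, 90 mm high; origin under its middle. Bystander.
- plate: Small plate, 140 mm wide, 18 mm high; origin under its middle. Bystander.
- tile0: Standing glaze test tile, foot 50 by 42 mm, 74 mm high; origin under its middle. Bystander.
- tile1: Standing glaze test tile, foot 50 by 42 mm, 74 mm high; origin under its middle. Bystander.
- tile2: Standing glaze test tile, foot 50 by 42 mm, 74 mm high; origin under its middle. Bystander.

How it is judged:
On the way, in this order (a step that is already met when the one before it is completed fails the run):
1. the cam lever is flipped to free (over 1.2 rad) (value of joint cam_lever above 1.2 rad), for 0.2 s.
2. the jaw is drawn back (joint over 0.035 m) (value of joint jaw above 0.035 m), for 0.2 s.
3. every tumbler stands rim down in a bay (angle between each of tumbler0, tumbler1, tumbler2's own x axis and vertical above 3 rad and ((x of tumbler0 in the frame of bay0 above -0.045 m and y of tumbler0 in the frame of bay0 between -0.022 and 0.022 m and z of tumbler0 in the frame of bay0 below 0.036 m) or (x of tumbler0 in the frame of bay1 above -0.045 m and y of tumbler0 in the frame of bay1 between -0.022 and 0.022 m and z of tumbler0 in the frame of bay1 below 0.036 m) or (x of tumbler0 in the frame of bay2 above -0.045 m and y of tumbler0 in the frame of bay2 between -0.022 and 0.022 m and z of tumbler0 in the frame of bay2 below 0.036 m)) and ((x of tumbler1 in the frame of bay0 above -0.045 m and y of tumbler1 in the frame of bay0 between -0.022 and 0.022 m and z of tumbler1 in the frame of bay0 below 0.036 m) or (x of tumbler1 in the frame of bay1 above -0.045 m and y of tumbler1 in the frame of bay1 between -0.022 and 0.022 m and z of tumbler1 in the frame of bay1 below 0.036 m) or (x of tumbler1 in the frame of bay2 above -0.045 m and y of tumbler1 in the frame of bay2 between -0.022 and 0.022 m and z of tumbler1 in the frame of bay2 below 0.036 m)) and ((x of tumbler2 in the frame of bay0 above -0.045 m and y of tumbler2 in the frame of bay0 between -0.022 and 0.022 m and z of tumbler2 in the frame of bay0 below 0.036 m) or (x of tumbler2 in the frame of bay1 above -0.045 m and y of tumbler2 in the frame of bay1 between -0.022 and 0.022 m and z of tumbler2 in the frame of bay1 below 0.036 m) or (x of tumbler2 in the frame of bay2 above -0.045 m and y of tumbler2 in the frame of bay2 between -0.022 and 0.022 m and z of tumbler2 in the frame of bay2 below 0.036 m)) and linear speed of each of tumbler0, tumbler1, tumbler2 below 0.02 m/s), for 0.3 s.
4. the jaw is pushed up to the tumblers (within 4 mm of each, joint under 0.029 m: at most 6 mm of play to the fence) (x of each of tumbler0, tumbler1, tumbler2 in the frame of jaw_face below 0.033 m and value of joint jaw below 0.029 m and angle between each of tumbler0, tumbler1, tumbler2's own x axis and vertical above 3 rad and ((x of tumbler0 in the frame of bay0 above -0.045 m and y of tumbler0 in the frame of bay0 between -0.022 and 0.022 m and z of tumbler0 in the frame of bay0 below 0.036 m) or (x of tumbler0 in the frame of bay1 above -0.045 m and y of tumbler0 in the frame of bay1 between -0.022 and 0.022 m and z of tumbler0 in the frame of bay1 below 0.036 m) or (x of tumbler0 in the frame of bay2 above -0.045 m and y of tumbler0 in the frame of bay2 between -0.022 and 0.022 m and z of tumbler0 in the frame of bay2 below 0.036 m)) and ((x of tumbler1 in the frame of bay0 above -0.045 m and y of tumbler1 in the frame of bay0 between -0.022 and 0.022 m and z of tumbler1 in the frame of bay0 below 0.036 m) or (x of tumbler1 in the frame of bay1 above -0.045 m and y of tumbler1 in the frame of bay1 between -0.022 and 0.022 m and z of tumbler1 in the frame of bay1 below 0.036 m) or (x of tumbler1 in the frame of bay2 above -0.045 m and y of tumbler1 in the frame of bay2 between -0.022 and 0.022 m and z of tumbler1 in the frame of bay2 below 0.036 m)) and ((x of tumbler2 in the frame of bay0 above -0.045 m and y of tumbler2 in the frame of bay0 between -0.022 and 0.022 m and z of tumbler2 in the frame of bay0 below 0.036 m) or (x of tumbler2 in the frame of bay1 above -0.045 m and y of tumbler2 in the frame of bay1 between -0.022 and 0.022 m and z of tumbler2 in the frame of bay1 below 0.036 m) or (x of tumbler2 in the frame of bay2 above -0.045 m and y of tumbler2 in the frame of bay2 between -0.022 and 0.022 m and z of tumbler2 in the frame of bay2 below 0.036 m))), for 0.2 s.
5. the lever is flipped back to locked (under 0.2 rad) (value of joint cam_lever below 0.2 rad), for 0.2 s.
At the end, for the whole second after the job is handed in: Every tumbler present stands still, rim down (within 8 degrees) on the floor of a bay (within 22 mm of the bay's middle along the fence), the jaw is within 4 mm of each and its joint under 0.029 m (at most 6 mm of play to the fence), and the lever is locked (under 0.2 rad) (all of step 4 and value of joint cam_lever below 0.2 rad and linear speed of each of tumbler0, tumbler1, tumbler2 below 0.02 m/s); the robot touches nothing.
It fails at once if a bystander (vase, bowl, mug, plate, test tile) is moved more than 50 mm (distance of any of vase, bowl, mug, plate, tile0, tile1, tile2 from where it was at the start of the episode above 0.05 m).
Of tumbler0, tumbler1, tumbler2 only 2 to 3 are there at a start; the rules pass over those that are not, and their reading is None.
At some moment in a run one of tumbler0, tumbler1, tumbler2 may be knocked a few centimetres aside while the robot is not near it.
It also fails if it takes over 210 s, if anything falls off the work surface, if the arm or the gripper's body presses on something with over 40 N, if the wrist force passes 120 N, or if a joint passes its speed limit or range.

## Working session

There is one attempt and no reset: what is moved stays moved. The work goes in short steps, Python scripts to look and compute and a tool call to move; the robot and the scene stay as the last step left them, time stands still between calls to the robot, and variables do not carry over. Pictures are saved under pics/ and viewed, at most 14 in all, crops included, and the job is handed in when it is done.

Besides the shell and the picture viewer there is one more tool, called after ">>>" by a JSON object that holds its "name" and its "arguments". drive_tool: Moves the arm, as the interface text tells. Its arguments: {"type":"object","properties":{"slide":{"type":"array"},"turn":{"type":"array"},"hand":{"type":"number"},"newtons":{"type":"number"}},"required":["slide","turn"]}

```bash
ls; mkdir -p pics; python3 - <<'E'
from station import *
import cv2,numpy as np
print(sense())
for n in("scene","top"):
    im=grab_frame(n); cv2.imwrite(f"pics/{n}0.png",im[:,:,::-1]); c=get_calibration(n)
    print(n,np.round(c["intrinsics"],1).tolist(),np.round(c["cam_to_world"],3).tolist())
print(get_calibration("wrist"))
E
```

```text
pics
{'time_s': 0.0, 'joint_positions': array([-1.27909604e+00,  2.21212824e-01,  1.52761387e+00, -3.72238750e-05,
        1.39469304e+00, -1.26097901e-01]), 'joint_velocities': array([ 3.21883078e-05, -1.39246647e-03, -1.52582524e-03,  9.74186292e-04,
       -6.65610740e-04, -2.67279282e-04]), 'joint_efforts': array([-2.73889011e-03, -4.94615257e+01, -3.87381291e+01,  6.94680610e-02,
        5.72278420e-02, -1.50275832e-04]), 'eef_pos': array([ 0.25339931, -0.57064716,  0.22144404]), 'tcp_rot': array([-3.07141594e+00, -6.51125503e-01,  3.07528922e-04]), 'wrist_force': array([-0.86364761,  0.68513205,  0.16233389]), 'wrist_torque': array([-0.05719939, -0.02922081, -0.062551  ]), 'grip_force': 0.0, 'gripper_width': 0.9968190678566314}
scene [[524.1, 0.0, 273.5], [0.0, 524.1, 213.3], [0.0, 0.0, 1.0]] [[0.402, 0.64, -0.655, 1.414], [0.916, -0.286, 0.283, -0.377], [-0.006, -0.714, -0.7, 1.017], [0.0, 0.0, 0.0, 1.0]]
top [[400.7, 0.0, 288.2], [0.0, 400.7, 212.8], [0.0, 0.0, 1.0]] [[-0.131, -0.971, 0.202, 0.379], [-0.991, 0.129, -0.024, 0.014], [-0.003, -0.204, -0.979, 1.055], [0.0, 0.0, 0.0, 1.0]]
{'intrinsics': array([[360.50648747,   0.        , 277.10450789],
       [  0.        , 360.50648747, 214.56995276],
       [  0.        ,   0.        ,   1.        ]]), 'tool_from_camera': array([[ 1.65354195e-04, -9.67553393e-01, -2.52666586e-01,
         6.90147928e-02],
       [ 9.99999863e-01,  2.85612837e-04, -4.39280475e-04,
        -4.18977252e-05],
       [ 4.97192134e-04, -2.52666479e-01,  9.67553308e-01,
        -1.61877479e-01],
       [ 0.00000000e+00,  0.00000000e+00,  0.00000000e+00,
         1.00000000e+00]])}
```

View pics/top0.png

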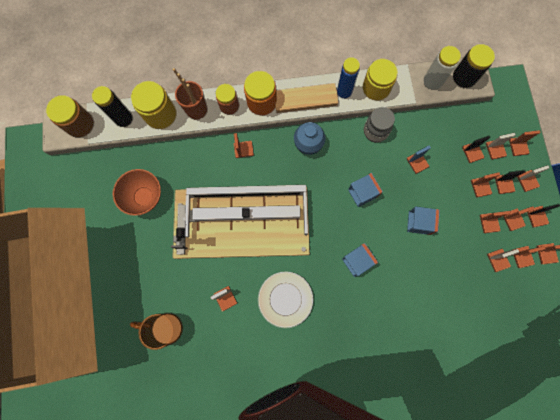

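View pics/scene0.png

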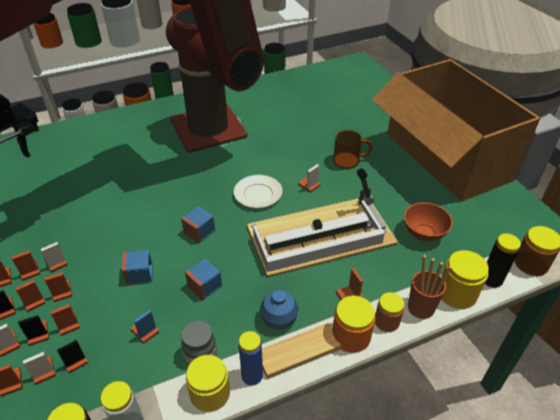

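```bash
cat > h.py <<'E'
import cv2,numpy as np
from station import *
def cal(n):
    c=get_calibration(n)
    if n!="wrist": return c["intrinsics"],c["cam_to_world"]
    s=sense(); T=np.eye(4); T[:3,:3]=cv2.Rodrigues(np.array(s["tcp_rot"]))[0]; T[:3,3]=s["eef_pos"]
    return c["intrinsics"],T@c["tool_from_camera"]
def ray(KT,uv,z):
    K,T=KT; d=T[:3,:3]@np.linalg.solve(K,[uv[0],uv[1],1.]); o=T[:3,3]
    return o+d*(z-o[2])/d[2]
def proj(KT,p):
    K,T=KT; q=K@(T[:3,:3].T@(np.asarray(p)-T[:3,3])); return q[:2]/q[2]
def yaw(s):
    R=cv2.Rodrigues(np.array(s["tcp_rot"]))[0]; return np.arctan2(R[1,0],R[0,0])
E
python3 - <<'E'
from h import *
im=cv2.imread("pics/top0.png")
cv2.imwrite("pics/c0.png",cv2.resize(im[172:278,165:450],None,fx=2.8,fy=2.8,interpolation=cv2.INTER_CUBIC))
KT=cal("top")
hsv=cv2.cvtColor(im,cv2.COLOR_BGR2HSV)
print(hsv[190,366],hsv[250,230],hsv[213,438])
def blobs(m,mn,z):
    n,l,st,c=cv2.connectedComponentsWithStats(m)
    for i in range(1,n):
        if st[i,4]>mn:
            pts=np.argwhere(l==i)[:,::-1].astype(np.float32)
            box=cv2.boxPoints(cv2.minAreaRect(pts))
            print(st[i],c[i].round(1),ray(KT,c[i],z).round(3)[:2],box.round(0).tolist())
print("blue");blobs(cv2.inRange(hsv,(95,60,40),(125,255,255)),100,.058)
print("clay");m=cv2.inRange(hsv,(0,90,60),(14,255,255));m[:160]=0;m[280:]=0;m[:,:320]=0;m[:,455:]=0;blobs(m,8,.058)
print("wood");m=cv2.inRange(hsv,(15,60,100),(32,255,255));m[:160]=0;m[280:]=0;m[:,:165]=0;m[:,325:]=0;blobs(m,30,.012)
E
```

```text
[104  98 143] [ 22 106 199] [  7 136 169]
blue
[337  67  21  31 367] [345.8  83.9] [ 0.92  -0.213] [[334.0, 94.0], [342.0, 67.0], [357.0, 72.0], [349.0, 99.0]]
[294 122  31  32 766] [309.  137.7] [ 0.779 -0.092] [[288.0, 138.0], [309.0, 116.0], [331.0, 138.0], [309.0, 159.0]]
[551 164   9  30 133] [556.7 174.2] [ 0.595 -0.713] [[551.0, 165.0], [559.0, 163.0], [567.0, 191.0], [559.0, 193.0]]
[349 175  30  32 581] [363.  190.5] [ 0.618 -0.209] [[346.0, 185.0], [369.0, 174.0], [380.0, 195.0], [357.0, 207.0]]
[408 207  27  27 639] [421.2 220.1] [ 0.522 -0.342] [[408.0, 207.0], [434.0, 207.0], [434.0, 233.0], [408.0, 233.0]]
[343 246  32  31 562] [357.9 261.2] [ 0.441 -0.166] [[341.0, 258.0], [361.0, 245.0], [374.0, 264.0], [354.0, 278.0]]
clay
[408 160  21  13 177] [418.6 165.1] [ 0.666 -0.364] [[408.0, 160.0], [428.0, 160.0], [428.0, 172.0], [408.0, 172.0]]
[369 173  13  21  63] [375.3 182.8] [ 0.634 -0.244] [[369.0, 174.0], [371.0, 172.0], [382.0, 192.0], [380.0, 193.0]]
[434 209   5  24  66] [436.6 220.3] [ 0.517 -0.38 ] [[434.0, 232.0], [436.0, 209.0], [439.0, 209.0], [437.0, 232.0]]
[362 244  16  20  69] [369.6 253.3] [ 0.456 -0.198] [[362.0, 244.0], [364.0, 243.0], [377.0, 262.0], [375.0, 264.0]]
wood
[174 189  12  47 268] [178.3 205.1] [0.654 0.277] [[173.0, 235.0], [175.0, 188.0], [186.0, 189.0], [183.0, 236.0]]
[265 195  31  11 321] [280.3 200.3] [0.631 0.005] [[265.0, 195.0], [295.0, 195.0], [295.0, 205.0], [265.0, 205.0]]
[ 173  195  137   64 4536] [246.7 237.9] [0.542 0.105] [[171.0, 199.0], [307.0, 195.0], [309.0, 255.0], [173.0, 259.0]]
[199 197  32  11 329] [214.3 202. ] [0.65 0.18] [[199.0, 197.0], [230.0, 197.0], [230.0, 207.0], [199.0, 207.0]]
[232 196  32  11 324] [247.3 201.2] [0.64  0.093] [[232.0, 196.0], [263.0, 196.0], [263.0, 206.0], [232.0, 206.0]]
[190 198   8  13  79] [192.9 203.1] [0.654 0.238] [[190.0, 198.0], [197.0, 198.0], [197.0, 210.0], [190.0, 210.0]]
```

View pics/c0.png

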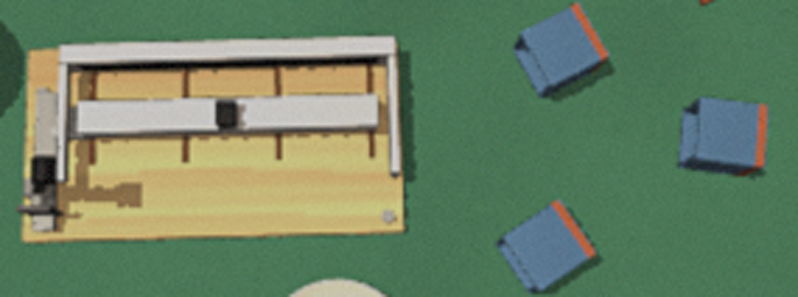

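>>> {"name": "drive_tool", "arguments": {"slide": [[0.02,0.05,0.06],[0.04,0.1,0.1],[0.06,0.16,0.14],[0.08,0.22,0.18],[0.1,0.28,0.2],[0.12,0.34,0.2],[0.14,0.4,0.2],[0.16,0.46,0.2],[0.18,0.52,0.2],[0.2,0.57,0.2],[0.21,0.61,0.2],[0.22,0.64,0.2],[0.22,0.65,0.2],[0.22,0.65,0.2],[0.22,0.65,0.2]], "turn": [-0.05,-0.1,-0.15,-0.2,-0.25,-0.3,-0.35,-0.4,-0.417,-0.417,-0.417,-0.417,-0.417,-0.417,-0.417]}}

```text
time_s: 1.98
eef_pos: [0.4734, 0.0775, 0.4225]
tcp_rot: [3.141, -0.001, -0.0]
wrist_force: [0.1, 0.7, -0.4]
gripper_width: 1.0
grip_force: 0.0
```

```bash
python3 - <<'E'
from h import *
s=sense(); print(s["time_s"],s["eef_pos"],yaw(s),s["joint_positions"].round(2))
im=grab_frame("wrist")[:,:,::-1]; cv2.imwrite("pics/w1.png",im)
K=cal("top")
for p in((172.9,257.7),(309.3,254.1),(175,189.9)): print(ray(K,p,.012).round(3))
E
```

```text
1.975 [0.47341778 0.0774986  0.42252294] -0.0007655912919169959 [-0.   -0.18  1.57 -0.    1.76  1.57]
[0.516 0.301 0.012]
[ 0.479 -0.052  0.012]
[0.697 0.282 0.012]
```

View pics/w1.png

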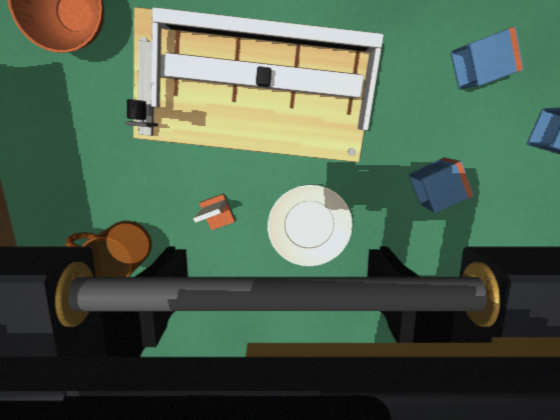

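```bash
python3 - <<'E'
from h import *
K=cal("top");W=cal("wrist")
bl,br,tl=[ray(K,p,.012)[:2] for p in((172.9,257.7),(309.3,254.1),(175,189.9))]
wl,wr,wt=[ray(W,p,.012)[:2] for p in((134,138),(358,161.5),(136,9))]
for a,b,c in((bl,br,tl),(wl,wr,wt)):
    y=(a-b)/np.linalg.norm(a-b);x=np.array([y[1],-y[0]])
    print(a.round(4),b.round(4),c.round(4),np.linalg.norm(a-b),(c-a)@x,(c-a)@y,"yaw",np.arctan2(x[1],x[0]))
    m=(a+b)/2
    for KT,l,z in((K,[(189.3,194.1),(303.6,190.6)],.052),(K,[(198,153/2.8+172-.0)],.012),(W,[(161,23),(376,46)],.052),(W,[(235,100),(293,106),(351,113),(175,95)],.012),(W,[(264,76)],.07),(W,[(163,76),(360,97)],.052),(W,[(136,109)],.142),(K,[(226/2.8+165,114/2.8+172)],.07),(K,[(43/2.8+165,170/2.8+172)],.142)):
        for p in l:
            q=ray(KT,p,z)[:2]-m; print("   ",z,p,round(q@x*1000,1),round(q@y*1000,1))
E
```

```text
[0.5157 0.3012] [ 0.4785 -0.0517] [0.6971 0.2824] 0.35488263615981985 0.18232649483968053 0.00027078979113292676 yaw -0.10494553540922136
    0.052 (189.3, 194.1) 159.1 128.9
    0.052 (303.6, 190.6) 160.5 -166.7
    0.012 (198, 226.64285714285714) 80.2 113.8
    0.052 (161, 23) 159.5 125.8
    0.052 (376, 46) 161.3 -165.8
    0.012 (235, 100) 73.1 24.4
    0.012 (293, 106) 73.6 -64.0
    0.012 (351, 113) 72.6 -153.4
    0.012 (175, 95) 70.9 115.1
    0.07 (264, 76) 105.4 -18.7
    0.052 (163, 76) 92.9 121.5
    0.052 (360, 97) 93.8 -154.8
    0.142 (136, 109) 45.7 124.6
    0.07 (245.71428571428572, 212.71428571428572) 102.2 -18.6
    0.142 (180.35714285714286, 232.71428571428572) 43.9 124.7
[0.5162 0.3002] [ 0.4794 -0.0502] [0.6966 0.279 ] 0.35230192372184055 0.18167706136854445 -0.0022265957566231067 yaw -0.1044709949436073
    0.052 (189.3, 194.1) 158.5 128.5
    0.052 (303.6, 190.6) 159.7 -167.1
    0.012 (198, 226.64285714285714) 79.6 113.4
    0.052 (161, 23) 158.9 125.4
    0.052 (376, 46) 160.6 -166.2
    0.012 (235, 100) 72.5 24.1
    0.012 (293, 106) 72.9 -64.4
    0.012 (351, 113) 71.9 -153.7
    0.012 (175, 95) 70.3 114.8
    0.07 (264, 76) 104.8 -19.1
    0.052 (163, 76) 92.3 121.1
    0.052 (360, 97) 93.0 -155.2
    0.142 (136, 109) 45.1 124.2
    0.07 (245.71428571428572, 212.71428571428572) 101.6 -19.0
    0.142 (180.35714285714286, 232.71428571428572) 43.4 124.3
```

```bash
cat >> h.py <<'E'
JO=np.array([.5944,.0949,0]);JY=-.1045
JR=cv2.Rodrigues(np.array([0,0,JY]))[0]
def J(x,y,z): return JO+JR@np.array([x,y,z])/1000
def inJ(p): return 1000*(JR.T@(np.asarray(p)-JO))
E
python3 - <<'E'
from h import *
g=J(-55,137.8,142);print(g,J(-55,266,82))
for n,f in(("top","top0"),("scene","scene0"),("wrist","w1")):
    KT=cal(n);im=cv2.imread(f"pics/{f}.png");u=proj(KT,g)
    x,y=u.round().astype(int);gray=im.max(2)
    m=np.zeros_like(gray);m[max(0,y-14):y+15,x-14:x+15]=1
    pts=np.argwhere((gray<45)&(m>0))[:,::-1];print(n,u.round(1),pts.mean(0).round(1),len(pts),pts.min(0),pts.max(0))
K=cal("top");print("bowl",ray(K,(137,193),.03), "tile", ray(K,(227,300),.0),"mug",ray(K,(162,330),.05),"plate",ray(K,(286,299),.01))
E
```

```text
[0.55407394 0.23768532 0.142     ] [0.56744647 0.36518597 0.082     ]
top [183.1 232.3] [180.2 234.1] 68 [177 229] [184 246]
scene [359.8 173.9] [362.5 177.2] 105 [357 169] [367 188]
wrist [141.4 110.3] [136.9 109.7] 329 [127 100] [155 124]
bowl [0.69633231 0.37803032 0.03      ] tile [0.39044762 0.17422494 0.        ] mug [0.33990001 0.329535   0.05      ] plate [0.37316189 0.02322786 0.01      ]
```

>>> {"name": "drive_tool", "arguments": {"slide": [[0.02,0.04,-0.03],[0.04,0.08,-0.06],[0.06,0.12,-0.1],[0.08,0.16,-0.13],[0.081,0.163,-0.17],[0.081,0.163,-0.2],[0.081,0.163,-0.22],[0.081,0.163,-0.22],[0.081,0.163,-0.22],[0.081,0.163,-0.22],[0.081,0.163,-0.25],[0.081,0.163,-0.28],[0.081,0.163,-0.299],[0.081,0.163,-0.299],[0.081,0.163,-0.299]], "turn": [0.18,0.36,0.54,0.72,0.9,1.08,1.26,1.44,1.466,1.466,1.466,1.466,1.466,1.466,1.466], "hand": 0.055}}

```text
time_s: 3.9
eef_pos: [0.5555, 0.242, 0.1249]
tcp_rot: [2.334, 2.102, 0.003]
wrist_force: [0.5, 0.3, 1.2]
gripper_width: 0.634
grip_force: 0.0
```

>>> {"name": "drive_tool", "arguments": {"slide": [[0,0,0],[0,0,0],[0,0,0],[0,0,0],[0,0,0]], "turn": [0,0,0,0,0], "hand": 0.01, "newtons": 12}}

```text
time_s: 4.53
eef_pos: [0.5548, 0.2418, 0.1237]
tcp_rot: [2.334, 2.103, 0.001]
wrist_force: [1.6, -0.9, 1.5]
gripper_width: 0.253
grip_force: 12.0
```

```bash
python3 - <<'E'
from h import *
s=sense(); print(s["time_s"],inJ(s["eef_pos"]),yaw(s),s["wrist_force"])
cy,cz=172,48
y0,z0=cy+100*np.cos(np.radians(110)),cz+100*np.sin(np.radians(110))
for a in range(110,17,-6):
    d=JR@np.array([0,cy+100*np.cos(np.radians(a))-y0,cz+100*np.sin(np.radians(a))-z0])/1000;print(a,d.round(4).tolist())
E
```

```text
4.525 [-54.68886114 141.92276276 123.69409642] 1.4667230654698171 [ 1.61402197 -0.90507276  1.53295846]
110 [0.0, 0.0, 0.0]
104 [0.001, 0.01, 0.0031]
98 [0.0021, 0.0202, 0.0051]
92 [0.0032, 0.0305, 0.006]
86 [0.0043, 0.041, 0.0058]
80 [0.0054, 0.0513, 0.0045]
74 [0.0064, 0.0614, 0.0022]
68 [0.0075, 0.0713, -0.0013]
62 [0.0085, 0.0807, -0.0057]
56 [0.0094, 0.0896, -0.0111]
50 [0.0103, 0.0979, -0.0174]
44 [0.0111, 0.1056, -0.0245]
38 [0.0118, 0.1124, -0.0324]
32 [0.0124, 0.1184, -0.041]
26 [0.0129, 0.1234, -0.0501]
20 [0.0134, 0.1275, -0.0598]
```

Gripped the lever (opening 22 mm). Swing it out.

>>> {"name": "drive_tool", "arguments": {"slide": [[0.001,0.01,0.003],[0.002,0.02,0.005],[0.003,0.0305,0.006],[0.0043,0.041,0.006],[0.0054,0.051,0.0045],[0.0064,0.061,0.002],[0.0075,0.071,-0.001],[0.0085,0.081,-0.006],[0.0094,0.09,-0.011],[0.0103,0.098,-0.0175],[0.011,0.1055,-0.0245],[0.0118,0.1125,-0.0325],[0.0124,0.118,-0.041],[0.013,0.1235,-0.05],[0.0132,0.126,-0.056],[0.0132,0.126,-0.058],[0.0132,0.126,-0.058]], "turn": [0,0,0,0,0,0,0,0,0,0,0,0,0,0,0,0,0]}}

```text
time_s: 6.65
eef_pos: [0.5681, 0.3689, 0.0658]
tcp_rot: [-2.333, -2.103, -0.004]
wrist_force: [4.6, 3.8, -1.0]
gripper_width: 0.25
grip_force: 12.0
```

>>> {"name": "drive_tool", "arguments": {"slide": [[0,0,0],[0,0,0],[0,0,0],[0,0,0.06],[0,0,0.1]], "turn": [0,0,0,0,0], "hand": 0.05}}

```text
time_s: 7.28
eef_pos: [0.568, 0.3679, 0.1676]
tcp_rot: [2.334, 2.103, 0.001]
wrist_force: [1.4, 0.3, 0.8]
gripper_width: 0.567
grip_force: 0.0
```

```bash
python3 - <<'E'
from h import *
s=sense(); print(s["time_s"],inJ(s["eef_pos"]),yaw(s),s["wrist_force"])
im=grab_frame("scene")[:,:,::-1]; cv2.imwrite("pics/s2.png",cv2.resize(im[130:330,180:480],None,fx=2,fy=2))
E
```

```text
7.275 [-54.72060484 268.76580061 167.62630468] 1.4667198391913712 [1.36714499 0.3206538  0.8207217 ]
```

View pics/s2.png

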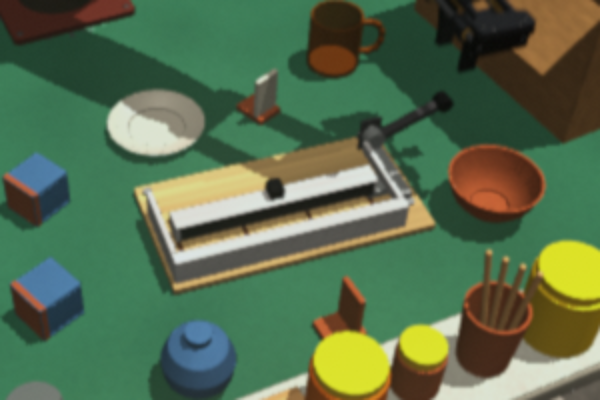

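>>> {"name": "drive_tool", "arguments": {"slide": [[0.004,-0.04,0.0],[0.008,-0.08,0],[0.013,-0.12,0],[0.018,-0.16,0],[0.022,-0.2,0],[0.028,-0.24,0],[0.031,-0.273,0],[0.031,-0.273,0],[0.031,-0.273,0],[0.031,-0.273,-0.04],[0.031,-0.273,-0.08],[0.031,-0.273,-0.112],[0.031,-0.273,-0.112],[0.031,-0.273,-0.112]], "turn": [-0.18,-0.36,-0.54,-0.72,-0.9,-1.08,-1.26,-1.44,-1.571,-1.571,-1.571,-1.571,-1.571,-1.571]}}

```text
time_s: 9.07
eef_pos: [0.5985, 0.0948, 0.0533]
tcp_rot: [-3.137, 0.164, 0.001]
wrist_force: [-0.3, 0.1, -0.2]
gripper_width: 0.573
grip_force: 0.0
```

>>> {"name": "drive_tool", "arguments": {"slide": [[0,0,0],[0,0,0],[0,0,0],[0,0,0],[0,0,0]], "turn": [0,0,0,0,0], "hand": 0.01, "newtons": 20}}

```text
time_s: 9.7
eef_pos: [0.5988, 0.0961, 0.0535]
tcp_rot: [-3.135, 0.164, -0.0]
wrist_force: [0.2, 3.7, -1.4]
gripper_width: 0.231
grip_force: 20.0
```

>>> {"name": "drive_tool", "arguments": {"slide": [[-0.01,0.001,0],[-0.02,0.002,0],[-0.03,0.003,0],[-0.04,0.004,0],[-0.05,0.005,0],[-0.058,0.006,0],[-0.061,0.0064,0],[-0.061,0.0064,0]], "turn": [0,0,0,0,0,0,0,0]}}

```text
time_s: 10.7
eef_pos: [0.5376, 0.1026, 0.0535]
tcp_rot: [-3.135, 0.164, -0.0]
wrist_force: [0.3, 5.4, -0.7]
gripper_width: 0.223
grip_force: 20.0
```

>>> {"name": "drive_tool", "arguments": {"slide": [[0,0,0],[0,0,0],[0,0,0.02],[0,0,0.07],[0.02,-0.05,0.12],[0.04,-0.11,0.16],[0.04,-0.17,0.18],[0.04,-0.23,0.18],[0.04,-0.25,0.18],[0.04,-0.25,0.18],[0.04,-0.25,0.18]], "turn": [0,0,0,0,0,0,0,0,0,0,0], "hand": 0.04}}

```text
time_s: 12.08
eef_pos: [0.5775, -0.1485, 0.2332]
tcp_rot: [-3.137, 0.165, 0.001]
wrist_force: [-0.4, -0.1, 0.2]
gripper_width: 0.461
grip_force: 0.0
```

```bash
python3 - <<'E'
from h import *
s=sense(); print(s["time_s"],s["eef_pos"],inJ(s["eef_pos"]),yaw(s))
W=cal("wrist");im=grab_frame("wrist")[:,:,::-1]; cv2.imwrite("pics/w3.png",im);im2=grab_frame("top")[:,:,::-1];cv2.imwrite("pics/t3.png",im2)
for KT,im in((W,im),(cal("top"),im2)):
    hsv=cv2.cvtColor(np.ascontiguousarray(im),cv2.COLOR_BGR2HSV)
    m=cv2.inRange(hsv,(95,60,30),(125,255,255))
    n,l,st,c=cv2.connectedComponentsWithStats(m)
    for i in range(1,n):
        if st[i,4]>250: print(st[i],c[i].round(0),ray(KT,c[i],.05).round(3)[:2])
E
```

```text
12.075 [ 0.57754611 -0.14848234  0.23319664] [   8.62524508 -243.81267474  233.19663733] -0.10479690507303903
[159   0  69  18 840] [195.   7.] [ 0.748 -0.095]
[478   6  82  43 915] [521.  28.] [ 0.701 -0.375]
[ 303   95   80   82 3960] [343. 136.] [ 0.625 -0.215]
[ 433  183   93   73 4707] [478. 218.] [ 0.532 -0.344]
[ 279  310   53   33 1286] [308. 324.] [ 0.432 -0.166]
[337  67  21  31 365] [346.  84.] [ 0.924 -0.214]
[294 122  31  32 762] [309. 138.] [ 0.782 -0.092]
```

View pics/w3.png

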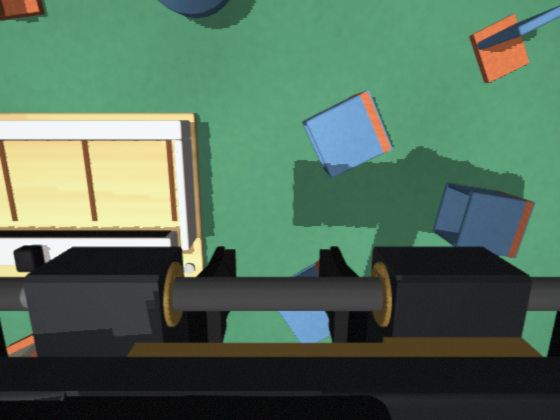

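```bash
cat >> h.py <<'E'
JO=JO+np.array([0,.002,0])
def arc(yd,a=14,n=9):
    "P shift (m) while tipping foot up; yd = yaw of foot direction"
    b=62-a;r=np.hypot(b,29);t0=np.arctan2(29,b);d=np.array([np.cos(yd),np.sin(yd)])
    for t in np.linspace(t0,t0+np.pi/2,n+1)[1:]:
        s=r*(np.cos(t)-np.cos(t0));print("  ",[round(float(v)/1000,4) for v in(*(d*s),r*(np.sin(t)-np.sin(t0)))])
def grasp(foot,mouth,a=14):
    "foot, mouth: xy midpoints of ends"
    d=(foot-mouth);L=np.linalg.norm(d);d=d/L;c=(foot+mouth)/2;yd=np.arctan2(d[1],d[0])
    g=c+d*(.031-a/1000);s=sense()
    print("len",L.round(4),"centre",c.round(4),"yd",yd.round(3),"grasp",g.round(4),"delta",np.append(g-s["eef_pos"][:2],.010-s["eef_pos"][2]).round(4),"turn",[round(float((yd+k*np.pi-yaw(s))),3) for k in(-1,0,1)]);return yd
E
python3 - <<'E'
from h import *
W=cal("wrist")
q=[ray(W,p,.058)[:2] for p in((304,124),(368,92),(392,150),(331,175))]
print([np.linalg.norm(q[i]-q[i-1]).round(4) for i in range(4)])
yd=grasp((q[1]+q[2])/2,(q[0]+q[3])/2);arc(yd)
E
```

```text
[np.float64(0.0534), np.float64(0.0626), np.float64(0.0568), np.float64(0.0601)]
len 0.0613 centre [ 0.6258 -0.218 ] yd -1.247 grasp [ 0.6313 -0.2341] delta [ 0.0535 -0.0865 -0.2233] turn [-4.286, -1.144, 1.997]
   [-0.0018, 0.0055, 0.0079]
   [-0.0041, 0.0121, 0.0147]
   [-0.0067, 0.0198, 0.0201]
   [-0.0095, 0.0283, 0.0241]
   [-0.0125, 0.0373, 0.0264]
   [-0.0156, 0.0466, 0.0271]
   [-0.0187, 0.0558, 0.026]
   [-0.0217, 0.0647, 0.0233]
   [-0.0245, 0.073, 0.019]
```

>>> {"name": "drive_tool", "arguments": {"slide": [[0.01,-0.02,0],[0.02,-0.04,0],[0.03,-0.06,0],[0.053,-0.086,0],[0.053,-0.086,0],[0.053,-0.086,0],[0.053,-0.086,0],[0.053,-0.086,0],[0.053,-0.086,0],[0.053,-0.086,0],[0.0535,-0.0865,-0.05],[0.0535,-0.0865,-0.1],[0.0535,-0.0865,-0.15],[0.0535,-0.0865,-0.2],[0.0535,-0.0865,-0.222],[0.0535,-0.0865,-0.222],[0.0535,-0.0865,-0.222]], "turn": [0.187,0.373,0.56,0.745,0.93,1.115,1.3,1.485,1.67,1.855,1.997,1.997,1.997,1.997,1.997,1.997,1.997], "hand": 0.087}}

```text
time_s: 14.3
eef_pos: [0.6332, -0.2359, 0.0141]
tcp_rot: [1.834, 2.546, 0.001]
wrist_force: [1.7, -0.7, 0.6]
gripper_width: 0.998
grip_force: 0.0
```

>>> {"name": "drive_tool", "arguments": {"slide": [[0,0,0],[0,0,0],[0,0,0],[0,0,0],[0,0,0]], "turn": [0,0,0,0,0], "hand": 0.04, "newtons": 8}}

```text
time_s: 14.92
eef_pos: [0.6314, -0.2355, 0.0119]
tcp_rot: [1.837, 2.548, 0.0]
wrist_force: [-0.7, 1.0, 2.2]
gripper_width: 0.669
grip_force: 7.9
```

>>> {"name": "drive_tool", "arguments": {"slide": [[-0.0018,0.0055,0.009],[-0.0041,0.012,0.0155],[-0.0067,0.0198,0.021],[-0.0095,0.0283,0.025],[-0.0125,0.0373,0.027],[-0.0156,0.0466,0.028],[-0.0187,0.0558,0.027],[-0.0217,0.0647,0.0235],[-0.0245,0.073,0.0185],[-0.0245,0.073,0.0175],[-0.0245,0.073,0.0175]], "turn": [0,0,0,0,0,0,0,0,0,0,0]}}

```text
time_s: 16.3
eef_pos: [0.6068, -0.1624, 0.0288]
tcp_rot: [-1.836, -2.549, 0.0]
wrist_force: [-0.3, -0.7, -1.9]
gripper_width: 0.669
grip_force: 7.9
```

```bash
python3 - <<'E'
from h import *
s=sense();print(s["wrist_force"],s["gripper_width"])
im=grab_frame("scene")[:,:,::-1]; im2=grab_frame("wrist")[:,:,::-1]
cv2.imwrite("pics/s4.png",np.hstack([cv2.resize(im[180:330,90:290],(400,300)),cv2.resize(im2,(400,300))]))
E
```

```text
[-0.34244722 -0.72265242 -1.88015952] 0.6692675240001769
```

View pics/s4.png

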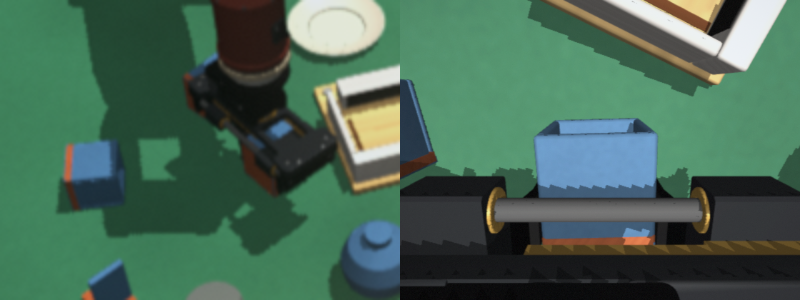

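>>> {"name": "drive_tool", "arguments": {"slide": [[0,0,0.012],[0,0,0.022],[0,0,0.022]], "turn": [0,0,0]}}

```text
time_s: 16.77
eef_pos: [0.6082, -0.163, 0.0532]
tcp_rot: [1.835, 2.546, 0.001]
wrist_force: [-0.4, -0.4, -1.8]
gripper_width: 0.671
grip_force: 7.9
```

>>> {"name": "drive_tool", "arguments": {"slide": [[0,0,0],[0,0,0],[0,0,0],[0,0,0],[0,0,0],[0,0,0]], "turn": [0,0,0,0,0,0], "newtons": 3}}

```text
time_s: 17.52
eef_pos: [0.6068, -0.1623, 0.051]
tcp_rot: [-1.837, -2.549, 0.0]
wrist_force: [-0.4, 0.9, -1.5]
gripper_width: 0.671
grip_force: 3.0
```

```bash
python3 - <<'E'
from h import *
s=sense();print(s["wrist_force"],s["gripper_width"])
im=grab_frame("scene")[:,:,::-1]; im2=grab_frame("wrist")[:,:,::-1]
cv2.imwrite("pics/s5.png",np.hstack([cv2.resize(im[180:330,90:290],(400,300)),cv2.resize(im2,(400,300))]))
E
```

```text
[-0.35504626  0.92860614 -1.50895141] 0.6712439598195082
```

View pics/s5.png

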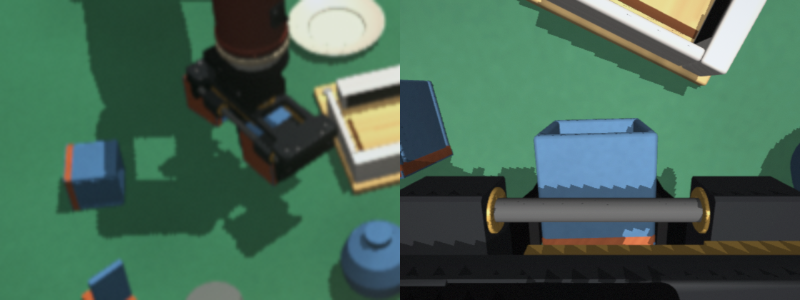

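>>> {"name": "drive_tool", "arguments": {"slide": [[0,0,-0.02],[0,0,-0.036],[0,0,-0.039],[0,0,-0.039]], "turn": [0,0,0,0]}}

```text
time_s: 18.12
eef_pos: [0.6063, -0.1622, 0.0112]
tcp_rot: [-1.836, -2.548, 0.001]
wrist_force: [-0.2, -0.4, -2.2]
gripper_width: 0.668
grip_force: 3.0
```

>>> {"name": "drive_tool", "arguments": {"slide": [[0,0,0],[0,0,0],[-0.003,0.0095,0],[-0.0064,0.019,0],[-0.0064,0.019,0],[-0.0064,0.019,0]], "turn": [0,0,0,0,0,0], "hand": 0.07}}

```text
time_s: 18.88
eef_pos: [0.6005, -0.1431, 0.0122]
tcp_rot: [1.836, 2.549, -0.0]
wrist_force: [0.5, 0.5, -0.1]
gripper_width: 0.802
grip_force: 0.0
```

>>> {"name": "drive_tool", "arguments": {"slide": [[0,0,0],[0,0,0],[0,0,0],[0,0,0.03],[0,0,0.08],[0,0,0.12],[0,0,0.12]], "turn": [0,0,0,0,0,0,0], "hand": 0.04, "newtons": 6}}

```text
time_s: 19.75
eef_pos: [0.6031, -0.1444, 0.1362]
tcp_rot: [1.832, 2.543, 0.003]
wrist_force: [0.8, 0.1, -2.6]
gripper_width: 0.662
grip_force: 6.0
```

```bash
python3 - <<'E'
from h import *
s=sense();p=s["eef_pos"];print(s["time_s"],p,s["wrist_force"],s["gripper_width"])
for b in(-88,0,88):
    st=J(60-24,b,62+29+2-19);print(b,"to start",(st-p).round(4))
    for f in(0,10,20,30,40,50,60,70,80,90):
        q=24-12*f/90;c,sn=np.cos(np.radians(f)),np.sin(np.radians(f))
        P=J(60-q*c-29*sn,b,52-q*sn+29*c-19);
        if f==0:P0=P
        print("  ",f,(P-P0).round(4).tolist())
E
```

```text
19.75 [ 0.6030682  -0.14436188  0.13622062] [ 0.82826497  0.09556545 -2.56975169] 0.6624905642652421
-88 to start [ 0.018   0.15   -0.0622]
   0 [0.0, 0.0, 0.0]
   10 [-0.0033, 0.0004, -0.0044]
   20 [-0.0059, 0.0006, -0.009]
   30 [-0.0078, 0.0008, -0.0139]
   40 [-0.0089, 0.0009, -0.0188]
   50 [-0.0093, 0.001, -0.0236]
   60 [-0.0091, 0.001, -0.0284]
   70 [-0.0082, 0.0009, -0.0329]
   80 [-0.0068, 0.0007, -0.0371]
   90 [-0.005, 0.0005, -0.041]
0 to start [ 0.0271  0.2375 -0.0622]
   0 [0.0, 0.0, 0.0]
   10 [-0.0033, 0.0004, -0.0044]
   20 [-0.0059, 0.0006, -0.009]
   30 [-0.0078, 0.0008, -0.0139]
   40 [-0.0089, 0.0009, -0.0188]
   50 [-0.0093, 0.001, -0.0236]
   60 [-0.0091, 0.001, -0.0284]
   70 [-0.0082, 0.0009, -0.0329]
   80 [-0.0068, 0.0007, -0.0371]
   90 [-0.005, 0.0005, -0.041]
88 to start [ 0.0363  0.325  -0.0622]
   0 [0.0, 0.0, 0.0]
   10 [-0.0033, 0.0004, -0.0044]
   20 [-0.0059, 0.0006, -0.009]
   30 [-0.0078, 0.0008, -0.0139]
   40 [-0.0089, 0.0009, -0.0188]
   50 [-0.0093, 0.001, -0.0236]
   60 [-0.0091, 0.001, -0.0284]
   70 [-0.0082, 0.0009, -0.0329]
   80 [-0.0068, 0.0007, -0.0371]
   90 [-0.005, 0.0005, -0.041]
```

>>> {"name": "drive_tool", "arguments": {"slide": [[0.004,0.03,0],[0.008,0.06,0],[0.013,0.09,0],[0.017,0.12,0],[0.0205,0.149,0],[0.0205,0.149,0],[0.0205,0.149,0],[0.0205,0.149,-0.03],[0.0205,0.149,-0.055],[0.0205,0.149,-0.058],[0.0205,0.149,-0.058]], "turn": [0.18,0.36,0.54,0.72,0.9,1.08,1.144,1.144,1.144,1.144,1.144]}}

```text
time_s: 21.12
eef_pos: [0.6203, 0.0057, 0.0733]
tcp_rot: [-0.165, -3.136, -0.0]
wrist_force: [-0.5, -0.0, -1.0]
gripper_width: 0.668
grip_force: 6.0
```

```bash
python3 - <<'E'
from h import *
s=sense();p=s["eef_pos"];print(s["time_s"],p,inJ(p),yaw(s),s["wrist_force"],s["gripper_width"])
im=grab_frame("scene")[:,:,::-1]; im2=grab_frame("wrist")[:,:,::-1]
cv2.imwrite("pics/s6.png",np.hstack([cv2.resize(im[150:300,200:400],(400,300)),cv2.resize(im2,(400,300))]))
E
```

```text
21.125 [0.62034087 0.00567959 0.07325607] [ 35.31455354 -88.01689967  73.25606688] 3.036699486130659 [-0.54110919 -0.01740886 -1.00376887] 0.6676268325670314
```

View pics/s6.png

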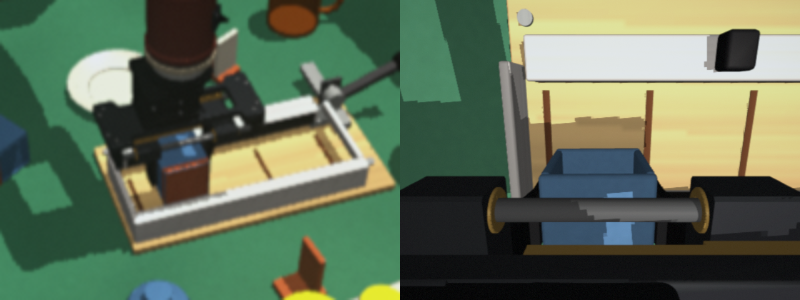

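>>> {"name": "drive_tool", "arguments": {"slide": [[0,0,-0.006],[0,0,-0.01],[-0.0015,0.0002,-0.0132],[-0.003,0.0004,-0.0155],[-0.005,0.0005,-0.02],[-0.007,0.0008,-0.025],[-0.008,0.0009,-0.03],[-0.0085,0.001,-0.0345],[-0.0083,0.001,-0.0395],[-0.0075,0.0009,-0.044],[-0.0075,0.0009,-0.044]], "turn": [0,0,0,0,0,0,0,0,0,0,0]}}

```text
time_s: 22.6
eef_pos: [0.6129, 0.0066, 0.029]
tcp_rot: [-0.165, -3.136, -0.0]
wrist_force: [-1.1, -0.3, -2.0]
gripper_width: 0.667
grip_force: 6.0
```

```bash
python3 - <<'E'
from h import *
s=sense();p=s["eef_pos"];print(s["time_s"],p,inJ(p),yaw(s),s["wrist_force"],s["gripper_width"])
im=grab_frame("scene")[:,:,::-1]; im2=grab_frame("wrist")[:,:,::-1]
cv2.imwrite("pics/s7.png",np.hstack([cv2.resize(im[150:300,200:400],(400,300)),cv2.resize(im2,(400,300))]))
E
```

```text
22.6 [0.61285872 0.00657502 0.02899367] [ 27.77981452 -87.90681901  28.99367214] 3.0367475249816485 [-1.07883408 -0.3259533  -2.02648697] 0.6665379359734984
```

View pics/s7.png

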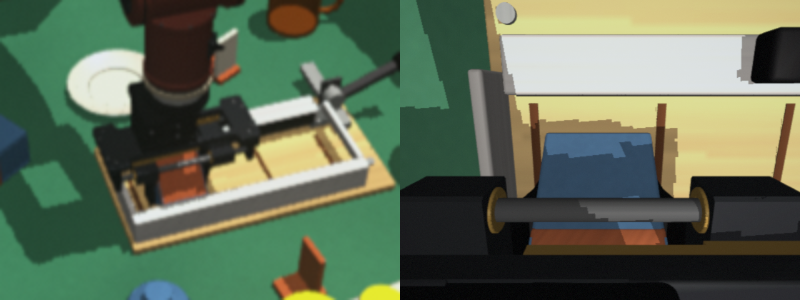

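>>> {"name": "drive_tool", "arguments": {"slide": [[0.0008,0,-0.003],[0.0016,-0.0001,-0.006],[0.0022,-0.0002,-0.0085],[0.0025,-0.0002,-0.009],[0.0025,-0.0002,-0.009]], "turn": [0,0,0,0,0]}}

```text
time_s: 23.32
eef_pos: [0.6171, 0.0061, 0.0225]
tcp_rot: [0.164, 3.135, -0.0]
wrist_force: [-2.5, -0.4, 6.8]
gripper_width: 0.668
grip_force: 6.0
```

>>> {"name": "drive_tool", "arguments": {"slide": [[0,0,0],[0,0,0],[0,0,0],[0,0,0.04],[0,0,0.1],[-0.01,-0.05,0.16],[-0.01,-0.11,0.2],[-0.01,-0.17,0.21],[-0.01,-0.17,0.21],[-0.01,-0.17,0.21]], "turn": [0,0,0,0,0,0,0,0,0,0], "hand": 0.072}}

```text
time_s: 24.58
eef_pos: [0.6058, -0.1648, 0.231]
tcp_rot: [0.168, 3.137, 0.0]
wrist_force: [0.3, 0.4, -0.9]
gripper_width: 0.827
grip_force: 0.0
```

```bash
python3 - <<'E'
from h import *
s=sense();p=s["eef_pos"];print(s["time_s"],p,inJ(p),yaw(s),s["joint_positions"].round(2))
T=grab_frame("top")[:,:,::-1];S=grab_frame("scene")[:,:,::-1];W=grab_frame("wrist")[:,:,::-1]
cv2.imwrite("pics/w8.png",W)
out=np.hstack([cv2.resize(T[180:280,190:340],(450,300)),cv2.resize(S[170:270,230:347],(350,300))])
cv2.imwrite("pics/s8.png",np.vstack([out,np.hstack([cv2.resize(W,(400,300)),cv2.resize(T[150:290,320:460],(400,300))])]))
E
```

```text
24.575 [ 0.60581614 -0.16479434  0.23096939] [  38.65118016 -259.0759354   230.9693905 ] 3.034288833874789 [-0.39  0.22  1.51  0.    1.41 -1.85]
```

View pics/s8.png

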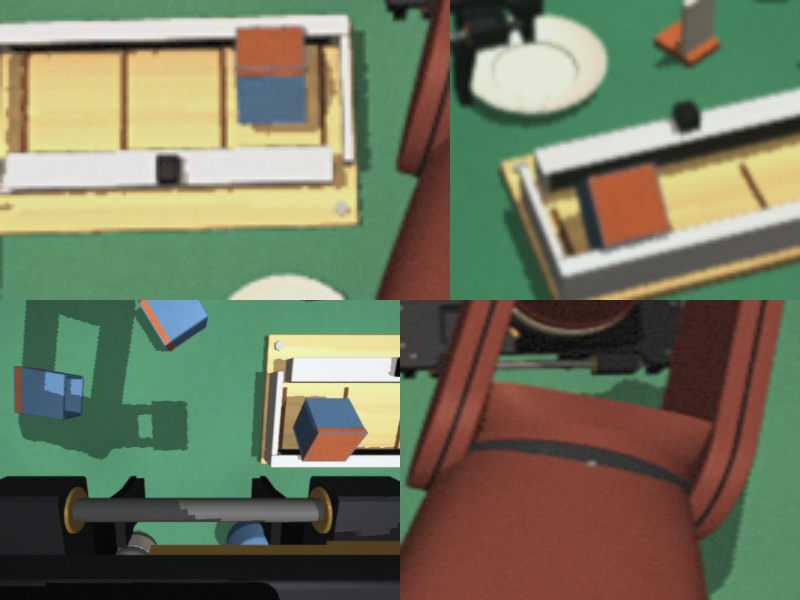

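```bash
cat >> h.py <<'E'
def tri(A,a,B,b):
    P=[K@np.linalg.inv(T)[:3] for K,T in(A,B)]
    X=cv2.triangulatePoints(P[0],P[1],np.array(a,float),np.array(b,float))[:,0];return X[:3]/X[3]
E
python3 - <<'E'
from h import *
T,S=cal("top"),cal("scene")
t=[(269,189.3),(291,188.7),(291.7,205),(269,205)]
s=[(670,233),(607,247),(590,178),(655,166)]
for a,b in zip(t,s):
    X=tri(T,a,S,(230+(b[0]-450)/2.99,170+b[1]/3));print(inJ(X).round(1))
E
```

```text
[ 66.3 -59.5  53.8]
[  66.2 -114.9   55.9]
[  16.3 -113.9   86.8]
[ 18.3 -57.8  84.8]
```

>>> {"name": "drive_tool", "arguments": {"slide": [[0,0.05,0],[0.005,0.1,0],[0.0097,0.15,-0.02],[0.0097,0.171,-0.06],[0.0097,0.171,-0.11],[0.0097,0.171,-0.15],[0.0097,0.171,-0.18],[0.0097,0.171,-0.195],[0.0097,0.171,-0.195],[0.0097,0.171,-0.195]], "turn": [0,0,0,0,0,0,0,0,0,0], "hand": 0.076}}

```text
time_s: 25.98
eef_pos: [0.6167, 0.0076, 0.0375]
tcp_rot: [0.164, 3.135, -0.0]
wrist_force: [0.1, -0.3, 0.8]
gripper_width: 0.872
grip_force: 0.0
```

>>> {"name": "drive_tool", "arguments": {"slide": [[0,0,0],[0,0,0],[0,0,0],[-0.002,0.0002,0.002],[-0.006,0.0006,0.003],[-0.01,0.001,0.003],[-0.014,0.0015,0.003],[-0.015,0.0016,0.001],[-0.015,0.0016,0],[-0.015,0.0016,0]], "turn": [0,0,0,0,0,0,0,0,0,0], "hand": 0.04, "newtons": 8}}

```text
time_s: 27.22
eef_pos: [0.6007, 0.0089, 0.0366]
tcp_rot: [0.164, 3.137, -0.0]
wrist_force: [-2.8, 0.7, 5.9]
gripper_width: 0.664
grip_force: 8.0
```

>>> {"name": "drive_tool", "arguments": {"slide": [[0,0,0],[0,0,0],[0,0,0],[0,0,0.04],[0,0,0.1],[-0.01,-0.05,0.16],[-0.01,-0.11,0.2],[-0.01,-0.17,0.21],[-0.01,-0.17,0.21],[-0.01,-0.17,0.21]], "turn": [0,0,0,0,0,0,0,0,0,0], "hand": 0.072}}

```text
time_s: 28.48
eef_pos: [0.5905, -0.1622, 0.246]
tcp_rot: [0.168, 3.137, 0.0]
wrist_force: [0.4, 0.3, -0.5]
gripper_width: 0.831
grip_force: 0.0
```

```bash
cat >> h.py <<'E'
def clay(n,im,lo,hi):
    hsv=cv2.cvtColor(np.ascontiguousarray(im),cv2.COLOR_BGR2HSV);m=cv2.inRange(hsv,(0,90,60),(15,255,255))
    M=np.zeros_like(m);M[lo[1]:hi[1],lo[0]:hi[0]]=m[lo[1]:hi[1],lo[0]:hi[0]]
    k,l,st,c=cv2.connectedComponentsWithStats(M)
    for i in range(1,k):
        if st[i,4]>30: print(n,st[i],c[i].round(1),np.array(cv2.boxPoints(cv2.minAreaRect(np.argwhere(l==i)[:,::-1].astype(np.float32)))).round(1).tolist(),"J@74",inJ(ray(cal(n),c[i],.074)).round(1)[:2])
E
python3 - <<'E'
from h import *
s=sense();p=s["eef_pos"];print(s["time_s"],p,inJ(p))
W=grab_frame("wrist")[:,:,::-1];cv2.imwrite("pics/w9.png",W)
T=grab_frame("top")[:,:,::-1];S=grab_frame("scene")[:,:,::-1]
clay("top",T,(190,180),(305,245));clay("scene",S,(240,200),(400,270));cv2.imwrite("pics/t9.png",T)
E
```

```text
28.475 [ 0.59053306 -0.16218769  0.24599792] [  23.179572   -258.07768684  245.9979228 ]
top [268 192  24  13 246] [279.2 198.1] [[268.0, 192.0], [291.0, 192.0], [291.0, 204.0], [268.0, 204.0]] J@74 [ 37.1 -86. ]
top [296 195   3  33  56] [296.8 209.2] [[296.0, 195.0], [298.0, 195.0], [298.0, 227.0], [296.0, 227.0]] J@74 [   7.2 -129.6]
top [196 197   4  34  66] [197.5 213.9] [[196.0, 230.0], [197.0, 197.0], [199.0, 197.0], [198.0, 230.10000610351562]] J@74 [  1.9 119.1]
top [230 197   3  33  50] [230.7 212.1] [[230.0, 197.0], [232.0, 197.0], [232.0, 229.0], [230.0, 229.0]] J@74 [ 4.3 36.1]
top [263 196   2  33  42] [263.8 209.4] [[263.0, 196.0], [264.0, 196.0], [264.0, 228.0], [263.0, 228.0]] J@74 [  8.9 -46.8]
scene [277 226  27  26 488] [289.7 238.4] [[276.1000061035156, 230.5], [298.20001220703125, 224.89999389648438], [303.5, 246.10000610351562], [281.3999938964844, 251.60000610351562]] J@74 [ 43.9 -88. ]
```

```bash
python3 - <<'E'
from h import *
T,S=cal("top"),cal("scene")
for a,b in zip([(268,192),(291,192),(291.5,204.5),(268,204.5)],[(303.5,246),(281.4,251.6),(276.1,230.5),(298.2,225)]): print(inJ(tri(T,a,S,b)).round(1))
t=cv2.imread("pics/t9.png");w=cv2.imread("pics/w9.png")
cv2.imwrite("pics/v9.png",np.hstack([cv2.resize(t[180:250,240:310],(400,400)),cv2.resize(w[:300],(400,400))]))
E
```

```text
[ 59.5 -57.   52. ]
[  58.7 -115.    50.6]
[  17.6 -115.2   84.5]
[ 18.6 -57.6  86.5]
```

View pics/v9.png

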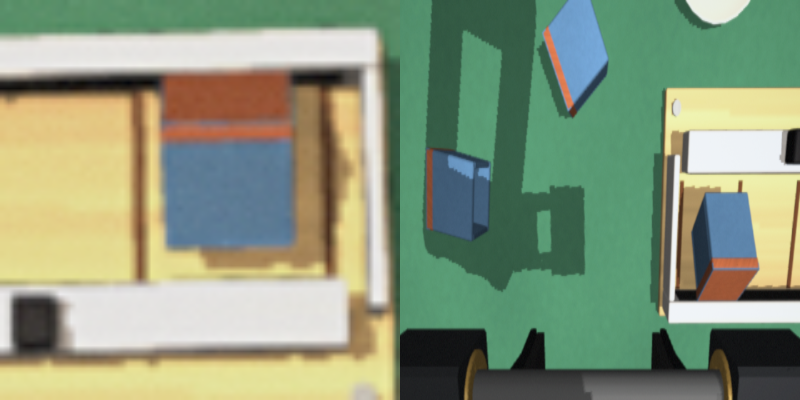

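```bash
python3 - <<'E'
from h import *
T,S=cal("top"),cal("scene")
U=np.mean([inJ(tri(T,(291.2,201.6),S,(276.1,230.5))),inJ(tri(T,(268.2,201.6),S,(298.2,225)))],0);print("U",U)
for z in range(46,72,3): 
    F=(inJ(ray(S,(303.5,246),z/1000))+inJ(ray(S,(281.4,251.6),z/1000)))/2; print(z,F.round(1),np.hypot(*(F-U)[[0,2]]).round(1),"tilt",np.degrees(np.arctan2(U[2]-z,F[0]-U[0])).round(1))
W=cal("wrist")
print(sense()["eef_pos"],yaw(sense()))
E
```

```text
U [ 23.74995666 -87.64760936  91.54688603]
46 [ 54.8 -83.9  46. ] 55.1 tilt 55.7
49 [ 57.3 -84.8  49. ] 54.2 tilt 51.7
52 [ 59.8 -85.7  52. ] 53.5 tilt 47.6
55 [ 62.3 -86.7  55. ] 53.1 tilt 43.5
58 [ 64.8 -87.6  58. ] 53.0 tilt 39.2
61 [ 67.3 -88.5  61. ] 53.2 tilt 35.0
64 [ 69.8 -89.5  64. ] 53.7 tilt 30.9
67 [ 72.3 -90.4  67. ] 54.4 tilt 26.8
70 [ 74.8 -91.3  70. ] 55.4 tilt 22.9
[ 0.59017634 -0.15937492  0.24467127] 3.0379591093593517
```

```bash
python3 - <<'E'
from h import *
T=np.eye(4);T[:3,:3]=cv2.Rodrigues(np.array([-3.137,.165,.001]))[0];T[:3,3]=[.5775,-.1485,.2332]
c=get_calibration("wrist");W=(c["intrinsics"],T@c["tool_from_camera"])
print("outer",inJ(ray(W,(192,180),.052)),"inner",inJ(ray(W,(177,180),.052)),"base edge",inJ(ray(W,(200,180),.012)))
K=cal("top");print(inJ(ray(K,(307.6,208),.052)))
p=sense()["eef_pos"]
g=J(14.5,-87,28);print("to grasp",(g-p).round(4))
a=np.array(J(5,-192.5,75-19));print("grasp->hover",(a-g).round(4))
for y,z in((-39.5,55.5),(-39.3,46.5),(-37.7,39.8),(-35,33.5),(-32.5,29.3)): print((J(5,-153+y,z-19)-a).round(4).tolist())
E
```

```text
outer [  22.04970111 -164.44991385   52.        ] inner [  22.05712692 -150.05892851   52.        ] base edge [  15.53849351 -163.51582824   12.        ]
[  14.40498625 -157.83793282   52.        ]
to grasp [ 0.0096  0.1682 -0.2167]
grasp->hover [-0.0205 -0.1039  0.028 ]
[0.0, 0.0, -0.0195]
[0.0, 0.0002, -0.0285]
[0.0002, 0.0018, -0.0352]
[0.0005, 0.0045, -0.0415]
[0.0007, 0.007, -0.0457]
```

>>> {"name": "drive_tool", "arguments": {"slide": [[0,0.01,0],[0,0.02,0],[0,0.03,0],[0.005,0.04,0],[0.005,0.05,0],[0.005,0.06,0],[0.005,0.07,0],[0.005,0.08,0],[0.005,0.09,0],[0.0096,0.1,0],[0.0096,0.11,0],[0.0096,0.12,0],[0.0096,0.13,0],[0.0096,0.14,0],[0.0096,0.15,0],[0.0096,0.168,0],[0.0096,0.168,0],[0.0096,0.168,-0.04]], "turn": [-0.186,-0.372,-0.558,-0.744,-0.93,-1.116,-1.302,-1.488,-1.674,-1.86,-2.046,-2.232,-2.418,-2.604,-2.79,-2.976,-3.1416,-3.1416], "hand": 0.076}}

```text
time_s: 30.88
eef_pos: [0.6023, 0.009, 0.2087]
tcp_rot: [3.137, -0.163, 0.011]
wrist_force: [0.5, -0.5, -0.4]
gripper_width: 0.875
grip_force: 0.0
```

>>> {"name": "drive_tool", "arguments": {"slide": [[0,0,-0.05],[0,0,-0.1],[0,0,-0.14],[0,0,-0.165],[0,0,-0.1765],[0,0,-0.1765],[0,0,-0.1765]], "turn": [0,0,0,0,0,0,0]}}

```text
time_s: 31.75
eef_pos: [0.6013, 0.0073, 0.0309]
tcp_rot: [3.137, -0.164, 0.004]
wrist_force: [1.1, 1.0, 0.7]
gripper_width: 0.874
grip_force: 0.0
```

>>> {"name": "drive_tool", "arguments": {"slide": [[0,0,0],[0,0,0],[0,0,0],[-0.004,0,0.01],[-0.006,0,0.03],[-0.006,0,0.06],[-0.006,0,0.09],[-0.006,0,0.09]], "turn": [0,0,0,0,0,0,0,0], "hand": 0.04, "newtons": 6}}

```text
time_s: 32.75
eef_pos: [0.5968, 0.0066, 0.1238]
tcp_rot: [3.137, -0.165, 0.012]
wrist_force: [0.6, 0.2, -2.4]
gripper_width: 0.664
grip_force: 6.0
```

```bash
python3 - <<'E'
from h import *
s=sense();p=s["eef_pos"];print(s["time_s"],p,inJ(p),yaw(s),s["wrist_force"],s["joint_positions"].round(2))
print("to hover",(J(5,-199.5,56)-p).round(4))
T=grab_frame("top")[:,:,::-1];S=grab_frame("scene")[:,:,::-1]
clay("scene",S,(240,180),(400,270))
E
```

```text
32.75 [0.59682556 0.00661671 0.12384441] [ 11.82977013 -89.53776633 123.84440971] -0.10482601782791975 [ 0.60202965  0.17624548 -2.40008872] [-0.12  0.24  1.7  -0.    1.2   1.55]
to hover [-0.0183 -0.1086 -0.0678]
scene [276 198  26  27 518] [288.6 211.4] [[275.0, 202.1999969482422], [297.5, 197.6999969482422], [302.1000061035156, 220.39999389648438], [279.6000061035156, 224.89999389648438]] J@74 [-46.6 -59.8]
```

>>> {"name": "drive_tool", "arguments": {"slide": [[-0.002,-0.02,0],[-0.004,-0.04,0],[-0.006,-0.06,0],[-0.01,-0.08,0],[-0.014,-0.1,0],[-0.0183,-0.1086,0],[-0.0183,-0.1086,-0.01],[-0.0183,-0.1086,-0.03],[-0.0183,-0.1086,-0.05],[-0.0183,-0.1086,-0.06],[-0.0183,-0.1086,-0.064]], "turn": [0.18,0.36,0.54,0.72,0.9,1.08,1.26,1.44,1.571,1.571,1.571]}}

```text
time_s: 34.22
eef_pos: [0.5748, -0.1013, 0.054]
tcp_rot: [-2.336, -2.098, 0.002]
wrist_force: [-0.3, 0.3, -1.1]
gripper_width: 0.666
grip_force: 6.0
```

>>> {"name": "drive_tool", "arguments": {"slide": [[0,0,-0.01],[0,0,-0.0195],[0,0,-0.024],[0,0.0002,-0.0285],[0.0001,0.001,-0.032],[0.0002,0.0018,-0.0352],[0.0003,0.003,-0.0385],[0.0005,0.0045,-0.0415],[0.0006,0.006,-0.044],[0.0007,0.007,-0.0455],[0.0007,0.007,-0.0455]], "turn": [0,0,0,0,0,0,0,0,0,0,0]}}

```text
time_s: 35.6
eef_pos: [0.5769, -0.095, 0.0108]
tcp_rot: [2.334, 2.102, -0.0]
wrist_force: [-3.7, -3.4, 6.4]
gripper_width: 0.666
grip_force: 6.0
```

```bash
python3 - <<'E'
from h import *
s=sense();p=s["eef_pos"];print(s["time_s"],p,inJ(p),yaw(s),s["wrist_force"],s["gripper_width"])
S=grab_frame("scene")[:,:,::-1];W=grab_frame("wrist")[:,:,::-1]
clay("scene",S,(200,180),(400,290))
cv2.imwrite("pics/s10.png",np.hstack([cv2.resize(S[150:300,180:380],(400,300)),cv2.resize(W,(400,300))]))
E
```

```text
35.6 [ 0.57689627 -0.09501492  0.01076756] [   2.61037861 -192.69380191   10.76755927] 1.466482937542216 [-3.68430553 -3.37018914  6.35770886] 0.6661260440076534
scene [299 180  21  12 113] [308.3 184.8] [[297.70001220703125, 188.5], [299.70001220703125, 178.5], [319.5, 182.5], [317.5, 192.5]] J@74 [-127.9   24.6]
scene [240 230  16  10 101] [247.3 235. ] [[239.10000610351562, 232.39999389648438], [253.89999389648438, 229.39999389648438], [255.3000030517578, 236.6999969482422], [240.5, 239.6999969482422]] J@74 [   0.9 -183.5]
scene [339 269  23  21 212] [354.  281.5] [[339.0, 289.0], [352.6000061035156, 268.1000061035156], [366.8999938964844, 277.3999938964844], [353.29998779296875, 298.29998779296875]] J@74 [214.7   7.2]
```

View pics/s10.png

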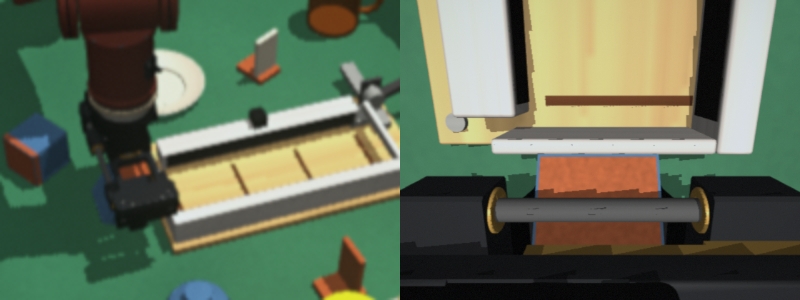

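>>> {"name": "drive_tool", "arguments": {"slide": [[-0.0003,-0.003,0.001],[-0.0006,-0.006,0.0],[-0.0006,-0.006,-0.001],[-0.0006,-0.006,-0.001]], "turn": [0,0,0,0]}}

```text
time_s: 36.2
eef_pos: [0.576, -0.1009, 0.0093]
tcp_rot: [2.334, 2.102, -0.0]
wrist_force: [-2.2, -0.6, 6.1]
gripper_width: 0.661
grip_force: 6.0
```

>>> {"name": "drive_tool", "arguments": {"slide": [[0,0,0],[0,0,0],[0,0,0],[0,0,0.03],[0,0,0.08],[0,-0.04,0.13],[0,-0.07,0.16],[0,-0.07,0.16],[0,-0.07,0.16]], "turn": [0,0,0,0,0,0,0,0,0], "hand": 0.078}}

```text
time_s: 37.33
eef_pos: [0.5752, -0.1699, 0.1677]
tcp_rot: [-2.333, -2.1, 0.001]
wrist_force: [-0.6, -0.6, -0.9]
gripper_width: 0.896
grip_force: 0.0
```

```bash
cat >> h.py <<'E'
def quads(im,KT,z,mn=300,rng=((0,90,50),(15,255,255)),roi=None):
    hsv=cv2.cvtColor(np.ascontiguousarray(im),cv2.COLOR_BGR2HSV);m=cv2.inRange(hsv,*rng)
    for c in cv2.findContours(m,cv2.RETR_EXTERNAL,cv2.CHAIN_APPROX_NONE)[0]:
        if cv2.contourArea(c)<mn: continue
        w=np.array([ray(KT,q[0],z)[:2] for q in c])*1000
        r=cv2.minAreaRect(w.astype(np.float32));M=c[:,0].mean(0)
        print("px",M.round(0),"bbox",cv2.boundingRect(c),"world",np.array(r[0]).round(1),"size",np.array(r[1]).round(1),"ang",round(r[2],1),"J",inJ([r[0][0]/1000,r[0][1]/1000,z]).round(1)[:2])
E
python3 - <<'E'
from h import *
s=sense();p=s["eef_pos"];print(s["time_s"],p,inJ(p),yaw(s))
KT=cal("wrist");W=grab_frame("wrist")[:,:,::-1];cv2.imwrite("pics/w11.png",W)
print("clay");quads(W,KT,.062)
print("blue");quads(W,KT,.058,600,((95,60,25),(125,255,255)))
S=grab_frame("scene")[:,:,::-1];print("scene");quads(S[:,:],cal("scene"),.062,150)
E
```

```text
37.325 [ 0.57522664 -0.16992402  0.16768087] [   8.76362323 -267.36842326  167.68087136] 1.4658537345699634
clay
px [148. 252.] bbox (111, 221, 73, 57) world [ 470.5 -190.3] size [73.8  9.7] ang 29.6 J [ -93.3 -298.5]
px [268. 147.] bbox (230, 109, 77, 77) world [ 573.9 -119.8] size [54.8 54.9] ang 84.0 J [   2.2 -217.7]
px [286.  35.] bbox (231, 32, 112, 8) world [594.5 -46.3] size [ 4.4 75.4] ang 84.0 J [  15.  -142.4]
blue
px [121. 222.] bbox (64, 174, 116, 96) world [ 453.9 -165.8] size [78.7 52.6] ang 26.0 J [-112.3 -275.9]
px [528.  82.] bbox (479, 18, 81, 121) world [755.9 -96.1] size [56.3 80.3] ang 5.1 J [ 180.7 -175.1]
scene
px [  9. 379.] bbox (0, 365, 22, 31) world [ 734.2 -652.6] size [38.8 64.5] ang 86.7 J [ 217.3 -730.9]
px [ 65. 319.] bbox (51, 305, 28, 30) world [ 635.  -534.1] size [74.1 42.1] ang 11.2 J [ 106.2 -623.3]
px [365. 327.] bbox (332, 303, 72, 50) world [918.7  58.9] size [168.5 106.9] ang 76.9 J [326.5  -3.9]
px [553. 326.] bbox (537, 297, 23, 55) world [1061.2  415. ] size [ 43.1 147.2] ang 45.1 J [431.1 365.1]
px [ 30. 295.] bbox (16, 281, 29, 30) worl
[... 1341 characters left out ...]
world [124.5  51. ] size [ 78.1 219.8] ang 61.2 J [-462.5  -94.7]
px [136.  97.] bbox (122, 88, 29, 17) world [-184.7 -186.3] size [91.8 81.5] ang 82.7 J [-745.3 -363. ]
px [478. 128.] bbox (410, 60, 129, 131) world [375.7 800. ] size [330.5 707.4] ang 72.0 J [-290.8  676.5]
px [244.  69.] bbox (235, 60, 19, 19) world [-206.   212.3] size [ 66.1 129.6] ang 69.3 J [-808.1   31.3]
px [238.  28.] bbox (232, 18, 14, 24) world [-513.9  309.4] size [ 54.1 207.6] ang 69.5 J [-1124.5    95.7]
px [48. 32.] bbox (33, 17, 30, 31) world [-802.7 -399.7] size [277.1  92.4] ang 1.7 J [-1337.7  -639.6]
px [194.  53.] bbox (157, 0, 74, 97) world [-488.5  111.6] size [270.7 797.1] ang 68.6 J [-1078.6   -98.3]
```

>>> {"name": "drive_tool", "arguments": {"slide": [[0,0.005,0],[0,0.01,0],[0,0.02,0],[0,0.03,0],[0,0.04,0],[0,0.0485,0],[0,0.0485,0],[0,0.0485,0],[0,0.0485,0],[0,0.0485,-0.04],[0,0.0485,-0.08],[0,0.0485,-0.12],[0,0.0485,-0.142],[0,0.0485,-0.142],[0,0.0485,-0.142]], "turn": [-0.18,-0.36,-0.54,-0.72,-0.9,-1.08,-1.26,-1.44,-1.571,-1.571,-1.571,-1.571,-1.571,-1.571,-1.571], "hand": 0.07}}

```text
time_s: 39.3
eef_pos: [0.5762, -0.1217, 0.0273]
tcp_rot: [-3.137, 0.163, -0.0]
wrist_force: [0.8, 0.6, -0.1]
gripper_width: 0.806
grip_force: 0.0
```

>>> {"name": "drive_tool", "arguments": {"slide": [[0,0,0],[0,0,0],[0,0,0],[0,0,0.02],[0,0,0.05],[0,0,0.085],[0.005,0.02,0.095],[0.012,0.05,0.095],[0.02,0.08,0.095],[0.028,0.11,0.095],[0.0321,0.128,0.095],[0.0321,0.128,0.095],[0.0321,0.128,0.07],[0.0321,0.128,0.04],[0.0321,0.128,0.02],[0.0321,0.128,0.013],[0.0321,0.128,0.012],[0.0321,0.128,0.012]], "turn": [0,0,0,0,0,0,0,0,0,0,0,0,0,0,0,0,0,0], "hand": 0.04, "newtons": 15}}

```text
time_s: 41.55
eef_pos: [0.6087, 0.0055, 0.0396]
tcp_rot: [3.137, -0.165, 0.002]
wrist_force: [-0.4, 0.4, -2.2]
gripper_width: 0.668
grip_force: 15.0
```

>>> {"name": "drive_tool", "arguments": {"slide": [[0,0,0],[0,0,0],[0,0,0],[0,0,0.04],[0,0,0.09],[-0.03,-0.05,0.14],[-0.06,-0.1,0.18],[-0.09,-0.15,0.2],[-0.12,-0.18,0.2],[-0.12,-0.18,0.2],[-0.12,-0.18,0.2]], "turn": [0,0,0,0,0,0,0,0,0,0,0], "hand": 0.074}}

```text
time_s: 42.92
eef_pos: [0.4882, -0.1741, 0.2391]
tcp_rot: [-3.137, 0.166, -0.001]
wrist_force: [-0.3, -0.1, -0.8]
gripper_width: 0.846
grip_force: 0.0
```

```bash
python3 - <<'E'
from h import *
s=sense();p=s["eef_pos"];print(s["time_s"],p,inJ(p),yaw(s))
KT=cal("wrist");W=grab_frame("wrist")[:,:,::-1];cv2.imwrite("pics/w12.png",W)
print("clay");quads(W,KT,.074,100)
print("blue");quads(W,KT,.058,600,((95,60,25),(125,255,255)))
T=grab_frame("top")[:,:,::-1];cv2.imwrite("pics/t12.png",T);print("top");clay("top",T,(190,180),(305,245));quads(T,cal("top"),.058,100,((95,60,25),(125,255,255)))
E
```

```text
42.925 [ 0.48817593 -0.17410806  0.23913987] [ -77.37577214 -280.60989342  239.13986875] -0.10577429161367187
clay
px [301. 216.] bbox (286, 187, 36, 60) world [ 466.3 -195.3] size [63.1  8.7] ang 23.3 J [ -96.9 -304. ]
px [494. 139.] bbox (481, 108, 26, 62) world [ 520.1 -371.1] size [ 7.2 54.3] ang 74.1 J [ -25.1 -473.2]
px [91. 87.] bbox (86, 53, 11, 69) world [600.7 -24.9] size [ 2.5 55.3] ang 84.0 J [  18.9 -120.5]
px [54. 86.] bbox (17, 53, 74, 68) world [604.4   6.3] size [54.8 54.4] ang 83.9 J [ 19.4 -89. ]
px [131.  95.] bbox (126, 49, 12, 92) world [590.5 -58.2] size [ 3.2 74.7] ang 84.0 J [  12.3 -154.7]
blue
px [278. 232.] bbox (242, 191, 74, 81) world [ 449.3 -169.7] size [66.3 55.2] ang 25.5 J [-116.5 -280.3]
px [453. 132.] bbox (408, 98, 91, 71) world [ 529.1 -341.2] size [72.8 57.2] ang 74.7 J [ -19.3 -442.5]
px [104.  89.] bbox (90, 55, 30, 66) world [601.1 -29.6] size [20.5 55.5] ang 83.9 J [  19.9 -125.1]
top
top [269 194  23  23 490] [280.5 205.2] [[269.0, 194.0], [291.0, 194.0], [291.0, 216.0], [269.0, 216.0]] J@74 [ 18.5 -89. ]
top [296 195   3  33  59] [296.7 209.3] [[296.0, 195.0], [298.0, 195.0], [298.0, 227.0], [296.0, 227.0]] J@74 [   7.  -129.3]
top [230 197   3  33  50] [230.7 212.2] [[230.0, 229.0], [230.0, 197.0], [232.0, 197.0], [232.0, 229.0]] J@74 [ 4.1 36.1]
top [263 196   3  33  43] [263.8 209.6] [[263.0, 228.0], [263.0, 196.0], [265.0, 196.0], [265.0, 228.0]] J@74 [  8.5 -46.9]
top [197 198   3  33  65] [197.5 213.8] [[197.0, 198.0], [199.0, 198.0], [199.0, 230.0], [197.0, 230.0]] J@74 [  2.3 119. ]
px [557. 177.] bbox (551, 164, 9, 30) world [ 586.  -705.7] size [20.6 78.6] ang 74.7 J [  75.4 -799.1]
px [309. 137.] bbox (294, 122, 31, 32) world [779.9 -91.7] size [79.4 87.1] ang 82.4 J [ 204.1 -168.2]
px [346.  82.] bbox (337, 67, 21, 31) world [ 923.1 -212.4] size [44.2 86.2] ang 65.0 J [ 359.1 -273.3]
```

>>> {"name": "drive_tool", "arguments": {"slide": [[-0.03,0.005,0],[-0.06,0.01,0],[-0.09,0.012,0],[-0.113,0.013,0],[-0.113,0.013,0],[-0.113,0.013,0]], "turn": [0,0,0,0,0,0]}}

```text
time_s: 43.78
eef_pos: [0.3761, -0.1607, 0.2391]
tcp_rot: [-3.137, 0.163, -0.001]
wrist_force: [-0.0, -0.3, -0.5]
gripper_width: 0.852
grip_force: 0.0
```

```bash
cat >> h.py <<'E'
def tumbler(near=None,a=37,save=None):
    "nadir wrist view: silhouette = top face (z=.058); clay band tells the foot end"
    KT=cal("wrist");im=np.ascontiguousarray(grab_frame("wrist")[:,:,::-1])
    if save: cv2.imwrite(save,im)
    hsv=cv2.cvtColor(im,cv2.COLOR_BGR2HSV)
    b=cv2.inRange(hsv,(95,60,20),(125,255,255));r=cv2.inRange(hsv,(0,80,40),(15,255,255))
    m=cv2.morphologyEx(b|r,cv2.MORPH_CLOSE,np.ones((3,3)));m[255:]=0
    for c in cv2.findContours(m,cv2.RETR_EXTERNAL,cv2.CHAIN_APPROX_NONE)[0]:
        f=np.zeros_like(m);cv2.drawContours(f,[c],-1,255,-1)
        if cv2.contourArea(c)<1500 or (f&b).sum()<2e5 or (f&r).sum()<1e4: continue
        w=np.array([ray(KT,q[0],.058)[:2] for q in c]);R=cv2.minAreaRect((w*1000).astype(np.float32));box=cv2.boxPoints(R)/1000
        cl=np.mean([ray(KT,q[::-1],.058)[:2] for q in np.argwhere(f&r)],0)
        k=np.argmin([np.linalg.norm((box[i]+box[(i+1)%4])/2-cl) for i in range(4)])
        F=(box[k]+box[(k+1)%4])/2;M=(box[(k+2)%4]+box[(k+3)%4])/2
        print("px",c[:,0].mean(0).round(0),"size",np.array(R[1]).round(1),"clay",cl.round(4),"foot",F.round(4));grasp(F,M,a)
E
python3 - <<'E'
from h import *
print(sense()["time_s"],sense()["eef_pos"]);tumbler(save="pics/w13.png")
E
```

```text
43.775 [ 0.37605169 -0.16072126  0.23908938]
px [286. 117.] size [57.9 62. ] clay [ 0.4578 -0.1979] foot [ 0.4595 -0.2028]
len 0.062 centre [ 0.446  -0.1749] yd -1.12 grasp [ 0.4434 -0.1695] delta [ 0.0673 -0.0087 -0.2291] turn [-4.158, -1.017, 2.125]
px [470.  23.] size [85.7 41.7] clay [ 0.5018 -0.3728] foot [ 0.5009 -0.3841]
len 0.0857 centre [ 0.5053 -0.3415] yd -1.674 grasp [ 0.506  -0.3355] delta [ 0.1299 -0.1746 -0.2291] turn [-4.712, -1.571, 1.571]
```

>>> {"name": "drive_tool", "arguments": {"slide": [[0.02,-0.002,0],[0.04,-0.004,0],[0.06,-0.008,0],[0.0673,-0.0087,0],[0.0673,-0.0087,0],[0.0673,-0.0087,-0.05],[0.0673,-0.0087,-0.1],[0.0673,-0.0087,-0.15],[0.0673,-0.0087,-0.2],[0.0673,-0.0087,-0.229],[0.0673,-0.0087,-0.229],[0.0673,-0.0087,-0.229]], "turn": [-0.18,-0.36,-0.54,-0.72,-0.9,-1.017,-1.017,-1.017,-1.017,-1.017,-1.017,-1.017], "hand": 0.087}}

```text
time_s: 45.32
eef_pos: [0.4436, -0.1702, 0.0109]
tcp_rot: [-2.66, 1.671, -0.002]
wrist_force: [-0.1, 0.1, 1.1]
gripper_width: 0.999
grip_force: 0.0
```

>>> {"name": "drive_tool", "arguments": {"slide": [[0,0,0],[0,0,0],[0,0,0],[0,0,0.03],[0,0,0.08],[0,0,0.12],[0.01,0.01,0.12],[0.02,0.02,0.12],[0.04,0.03,0.12],[0.06,0.04,0.12],[0.08,0.05,0.12],[0.1,0.06,0.12],[0.12,0.07,0.12],[0.1364,0.0799,0.12],[0.1364,0.0799,0.12],[0.1364,0.0799,0.12],[0.1364,0.0799,0.12],[0.1364,0.0799,0.12],[0.1364,0.0799,0.1],[0.1364,0.0799,0.08]], "turn": [0,0,0,0,0,0.18,0.36,0.54,0.72,0.9,1.08,1.26,1.44,1.62,1.8,1.98,2.16,2.34,2.5,2.586], "hand": 0.04, "newtons": 6}}

```text
time_s: 47.82
eef_pos: [0.5787, -0.0899, 0.0897]
tcp_rot: [2.333, 2.104, 0.0]
wrist_force: [-0.8, 0.7, -0.3]
gripper_width: 0.666
grip_force: 6.0
```

```bash
python3 - <<'E'
from h import *
s=sense();p=s["eef_pos"];print(s["time_s"],p,inJ(p),yaw(s),s["wrist_force"],s["gripper_width"],"to hover",(J(5,-187,77)-p).round(4))
E
```

```text
47.825 [ 0.57873021 -0.08994594  0.08972007] [   3.90556967 -187.46118239   89.72007453] 1.467765229120367 [-0.80630775  0.70649985 -0.32273226] 0.6660313988811284 to hover [ 0.0011  0.0003 -0.0127]
```

>>> {"name": "drive_tool", "arguments": {"slide": [[0,0,-0.015],[0,0,-0.025],[-0.0003,-0.003,-0.031],[-0.0007,-0.0066,-0.0357],[-0.0009,-0.009,-0.0405],[-0.0011,-0.0108,-0.045],[-0.0012,-0.012,-0.05],[-0.0013,-0.0125,-0.0553],[-0.0013,-0.0122,-0.062],[-0.0012,-0.0115,-0.0655],[-0.0011,-0.0106,-0.069],[-0.0009,-0.0093,-0.072],[-0.0008,-0.008,-0.0752],[-0.0006,-0.0055,-0.0792],[-0.0006,-0.0055,-0.0795],[-0.0006,-0.0055,-0.0795]], "turn": [0,0,0,0,0,0,0,0,0,0,0,0,0,0,0,0]}}

```text
time_s: 49.82
eef_pos: [0.5784, -0.0957, 0.0111]
tcp_rot: [2.336, 2.1, -0.0]
wrist_force: [-1.3, -2.3, 5.1]
gripper_width: 0.669
grip_force: 6.0
```

>>> {"name": "drive_tool", "arguments": {"slide": [[-0.0003,-0.003,0.001],[-0.0006,-0.006,0],[-0.0006,-0.006,-0.001],[-0.0006,-0.006,-0.001]], "turn": [0,0,0,0]}}

```text
time_s: 50.32
eef_pos: [0.5772, -0.1017, 0.0095]
tcp_rot: [-2.336, -2.1, 0.001]
wrist_force: [-1.9, -0.2, 5.1]
gripper_width: 0.666
grip_force: 6.0
```

>>> {"name": "drive_tool", "arguments": {"slide": [[0,0,0],[0,0,0],[0,0,0],[0,0,0.03],[0,0,0.08],[0,-0.04,0.13],[0,-0.07,0.16],[0,-0.07,0.16],[0,-0.07,0.16]], "turn": [0,0,0,0,0,0,0,0,0], "hand": 0.078}}

```text
time_s: 51.45
eef_pos: [0.5769, -0.1707, 0.1682]
tcp_rot: [-2.335, -2.098, 0.001]
wrist_force: [-0.3, 0.2, -0.7]
gripper_width: 0.899
grip_force: 0.0
```

```bash
python3 - <<'E'
from h import *
s=sense();p=s["eef_pos"];print(s["time_s"],p,inJ(p),yaw(s))
KT=cal("wrist");W=grab_frame("wrist")[:,:,::-1];cv2.imwrite("pics/w14.png",W)
print("clay");quads(W,KT,.062)
print("blue");quads(W,KT,.058,600,((95,60,25),(125,255,255)))
E
```

```text
51.45 [ 0.57686198 -0.17068103  0.1682322 ] [  10.46900745 -267.95071977  168.23219897] 1.46388222085418
clay
px [267. 136.] bbox (229, 99, 77, 77) world [ 575.9 -113.4] size [54.2 54.8] ang 83.9 J [   3.5 -211.1]
px [284.  35.] bbox (228, 31, 112, 8) world [594.5 -46.1] size [ 4.4 75.7] ang 83.9 J [  15.  -142.2]
blue
px [527.  80.] bbox (476, 17, 84, 121) world [756.9 -95.9] size [58.4 80.3] ang 5.0 J [ 181.7 -174.8]
px [289.   7.] bbox (251, 0, 78, 15) world [600.4 -28.7] size [ 8.5 52.1] ang 83.9 J [  19.1 -124.3]
```

>>> {"name": "drive_tool", "arguments": {"slide": [[0,0.03,0],[0,0.057,-0.02],[0,0.057,-0.07],[0,0.057,-0.11],[0,0.057,-0.14],[0,0.057,-0.143],[0,0.057,-0.143]], "turn": [0,0,0,0,0,0,0]}}

```text
time_s: 52.38
eef_pos: [0.5774, -0.1137, 0.0264]
tcp_rot: [-2.335, -2.1, 0.001]
wrist_force: [0.4, -0.4, -0.2]
gripper_width: 0.897
grip_force: 0.0
```

>>> {"name": "drive_tool", "arguments": {"slide": [[0,0,0],[0,0,0],[0,0,0],[0,0,0.005],[-0.001,-0.01,0.005],[-0.002,-0.02,0.005],[-0.0025,-0.025,0.003],[-0.0025,-0.025,0.0],[-0.0025,-0.025,0.0]], "turn": [0,0,0,0,0,0,0,0,0], "hand": 0.04, "newtons": 12}}

```text
time_s: 53.5
eef_pos: [0.5753, -0.1402, 0.0271]
tcp_rot: [2.336, 2.099, -0.001]
wrist_force: [-1.5, -1.7, 3.8]
gripper_width: 0.665
grip_force: 12.0
```

>>> {"name": "drive_tool", "arguments": {"slide": [[0,0,0],[0,0,0],[0,0,0],[0,0,0.04],[0,0,0.09],[0,0,0.09],[0,0,0.09],[0,0,0.09],[0,0,0.09],[0,0,0.09],[0,0,0.09],[0,0,0.09],[0,0,0.09],[0,0,0.06],[0,0,0.03],[0,0,0.003],[0,0,0],[0,0,0]], "turn": [0,0,0,0,0,-0.18,-0.36,-0.54,-0.72,-0.9,-1.08,-1.26,-1.44,-1.571,-1.571,-1.571,-1.571,-1.571], "hand": 0.074}}

```text
time_s: 55.75
eef_pos: [0.5755, -0.1395, 0.0271]
tcp_rot: [3.137, -0.167, 0.001]
wrist_force: [1.3, 0.6, -0.1]
gripper_width: 0.848
grip_force: 0.0
```

```bash
python3 - <<'E'
from h import *
s=sense();p=s["eef_pos"];print(s["time_s"],p,inJ(p),yaw(s),s["wrist_force"],"to bay1",(J(20,0,0)-p).round(4))
E
```

```text
55.75 [ 0.5754805  -0.13948866  0.02708338] [   5.84138572 -237.0726094    27.08337952] -0.10668608622242665 [ 1.32296462  0.55155734 -0.06095825] to bay1 [ 0.0388  0.2343 -0.0271]
```

>>> {"name": "drive_tool", "arguments": {"slide": [[0,0,0],[0,0,0],[0,0,0],[0,0,0.03],[0,0,0.07],[0,0,0.1],[0.005,0.03,0.105],[0.012,0.07,0.105],[0.018,0.11,0.105],[0.025,0.15,0.105],[0.031,0.19,0.105],[0.037,0.22,0.105],[0.0388,0.2343,0.105],[0.0388,0.2343,0.105],[0.0388,0.2343,0.07],[0.0388,0.2343,0.04],[0.0388,0.2343,0.02],[0.0388,0.2343,0.013],[0.0388,0.2343,0.012],[0.0388,0.2343,0.012]], "turn": [0,0,0,0,0,0,0,0,0,0,0,0,0,0,0,0,0,0,0,0], "hand": 0.04, "newtons": 15}}

```text
time_s: 58.25
eef_pos: [0.6147, 0.0946, 0.0393]
tcp_rot: [-3.137, 0.168, -0.002]
wrist_force: [0.6, -0.2, -2.0]
gripper_width: 0.669
grip_force: 15.0
```

>>> {"name": "drive_tool", "arguments": {"slide": [[0,0,0],[0,0,0],[0,0,0],[0,0,0.04],[0,0,0.09],[-0.02,-0.05,0.14],[-0.04,-0.1,0.18],[-0.06,-0.15,0.2],[-0.08,-0.2,0.2],[-0.1,-0.25,0.2],[-0.12,-0.3,0.2],[-0.14,-0.35,0.2],[-0.15,-0.4,0.2],[-0.155,-0.43,0.2],[-0.155,-0.43,0.2],[-0.155,-0.43,0.2]], "turn": [0,0,0,0,0,0,0,0,0,0,0,0,0,0,0,0], "hand": 0.074}}

```text
time_s: 60.25
eef_pos: [0.4589, -0.3345, 0.2384]
tcp_rot: [-3.136, 0.168, 0.0]
wrist_force: [0.0, 0.1, -0.1]
gripper_width: 0.846
grip_force: 0.0
```

```bash
python3 - <<'E'
from h import *
s=sense();p=s["eef_pos"];print(s["time_s"],p,inJ(p),yaw(s),s["joint_positions"].round(2))
tumbler(save="pics/w15.png")
T=grab_frame("top")[:,:,::-1];clay("top",T,(190,180),(305,245))
E
```

```text
60.25 [ 0.45893148 -0.33451866  0.23841198] [ -89.7282735  -443.19591277  238.41197979] -0.10684811029823595 [-0.77  0.07  1.66  0.    1.41  0.91]
px [293. 120.] size [61.9 57.4] clay [ 0.5188 -0.381 ] foot [ 0.517  -0.3858]
len 0.0619 centre [ 0.5252 -0.356 ] yd -1.836 grasp [ 0.5267 -0.3502] delta [ 0.0676 -0.016  -0.2285] turn [-4.872, -1.73, 1.411]
top [234 195  23  23 474] [244.9 206.3] [[234.0, 195.0], [256.0, 195.0], [256.0, 217.0], [234.0, 217.0]] J@74 [18.2  0.6]
top [269 194  23  23 490] [280.5 205.2] [[269.0, 194.0], [291.0, 194.0], [291.0, 216.0], [269.0, 216.0]] J@74 [ 18.5 -89. ]
top [296 195   3  33  60] [296.8 209.2] [[296.0, 195.0], [298.0, 195.0], [298.0, 227.0], [296.0, 227.0]] J@74 [   7.3 -129.5]
top [229 197   4  33  50] [230.7 212.2] [[229.0, 197.0], [232.0, 197.0], [232.0, 229.0], [229.0, 229.0]] J@74 [ 4.  36.1]
top [263 196   3  33  61] [263.7 210.5] [[263.0, 196.0], [265.0, 196.0], [265.0, 228.0], [263.0, 228.0]] J@74 [  6.3 -46.6]
top [196 198   4  33  66] [197.5 214.1] [[195.8000030517578, 230.0], [196.8000030517578, 197.89999389648438], [199.0, 198.0], [198.0, 230.0]] J@74 [  1.4 119.1]
```

>>> {"name": "drive_tool", "arguments": {"slide": [[0.02,-0.004,0],[0.04,-0.008,0],[0.06,-0.012,0],[0.0676,-0.016,0],[0.0676,-0.016,0],[0.0676,-0.016,0],[0.0676,-0.016,0],[0.0676,-0.016,0],[0.0676,-0.016,-0.05],[0.0676,-0.016,-0.1],[0.0676,-0.016,-0.15],[0.0676,-0.016,-0.2],[0.0676,-0.016,-0.2285],[0.0676,-0.016,-0.2285],[0.0676,-0.016,-0.2285]], "turn": [-0.18,-0.36,-0.54,-0.72,-0.9,-1.08,-1.26,-1.44,-1.61,-1.61,-1.61,-1.61,-1.61,-1.61,-1.61], "hand": 0.087}}

```text
time_s: 62.22
eef_pos: [0.5277, -0.3512, 0.0117]
tcp_rot: [-2.054, 2.376, -0.003]
wrist_force: [0.2, 0.1, 0.6]
gripper_width: 1.004
grip_force: 0.0
```

>>> {"name": "drive_tool", "arguments": {"slide": [[0,0,0],[0,0,0],[0,0,0],[0,0,0],[0,0,0.04],[0,0,0.08],[0,0,0.13],[0.005,0.02,0.13],[0.01,0.04,0.13],[0.014,0.06,0.13],[0.018,0.08,0.13],[0.02,0.1,0.13]], "turn": [0,0,0,0,0,0,0.18,0.36,0.54,0.72,0.9,1.08], "hand": 0.04, "newtons": 6}}

```text
time_s: 63.72
eef_pos: [0.5462, -0.2503, 0.1395]
tcp_rot: [-2.986, 0.975, 0.001]
wrist_force: [0.5, -0.5, -1.4]
gripper_width: 0.693
grip_force: 5.7
```

>>> {"name": "drive_tool", "arguments": {"slide": [[0.003,0.01,0],[0.006,0.03,0],[0.009,0.05,0],[0.012,0.07,0],[0.016,0.09,0],[0.02,0.11,0],[0.024,0.13,0],[0.028,0.15,0],[0.033,0.16,0],[0.033,0.16,0],[0.033,0.16,0],[0.033,0.16,-0.02],[0.033,0.16,-0.04],[0.033,0.16,-0.05],[0.033,0.16,-0.05]], "turn": [0.18,0.36,0.54,0.72,0.9,1.08,1.26,1.44,1.62,1.8,1.98,2.103,2.103,2.103,2.103]}}

```text
time_s: 65.6
eef_pos: [0.5785, -0.0909, 0.0886]
tcp_rot: [-2.334, -2.099, 0.002]
wrist_force: [-0.8, 0.1, -1.5]
gripper_width: 0.692
grip_force: 5.8
```

```bash
python3 - <<'E'
from h import *
s=sense();p=s["eef_pos"];print(s["time_s"],p,inJ(p),yaw(s),s["wrist_force"],s["gripper_width"],"to hover",(J(5,-187,77)-p).round(4))
E
```

```text
65.6 [ 0.5784963  -0.09089257  0.0886188 ] [   3.7716838  -188.42704863   88.61879835] 1.464790089980301 [-0.80587927  0.07702595 -1.54666898] 0.6919792094811864 to hover [ 0.0014  0.0013 -0.0116]
```

>>> {"name": "drive_tool", "arguments": {"slide": [[0,0,0],[0,0,0],[0,0,0],[0,0,0]], "turn": [0,0,0,0], "newtons": 25}}

```text
time_s: 66.1
eef_pos: [0.5797, -0.0912, 0.0904]
tcp_rot: [2.334, 2.102, 0.0]
wrist_force: [-0.8, -0.8, -1.5]
gripper_width: 0.689
grip_force: 24.0
```

```bash
python3 - <<'E'
from h import *
s=sense();print(s["gripper_width"]*87)
W=grab_frame("wrist")[:,:,::-1];cv2.imwrite("pics/w16.png",W);quads(W,cal("wrist"),.13,600,((95,50,20),(125,255,255)))
E
```

```text
59.955896611281574
px [276. 326.] bbox (194, 311, 166, 32) world [578.4 -98.1] size [13.3 62.9] ang 84.0 J [   4.4 -195.6]
px [280. 262.] bbox (198, 240, 171, 38) world [583.9 -70.9] size [14.3 62.1] ang 84.0 J [   7.  -167.9]
px [549. 206.] bbox (529, 156, 31, 100) world [676.4 -62.3] size [10.2 36.1] ang 5.2 J [  98.1 -149.8]
```

>>> {"name": "drive_tool", "arguments": {"slide": [[-0.002,-0.02,0],[-0.004,-0.04,0],[-0.006,-0.06,-0.01],[-0.006,-0.06,-0.04],[-0.006,-0.06,-0.065],[-0.006,-0.06,-0.076],[-0.006,-0.06,-0.078],[-0.006,-0.06,-0.078]], "turn": [0,0,0,0,0,0,0,0]}}

```text
time_s: 67.15
eef_pos: [0.574, -0.1516, 0.0127]
tcp_rot: [2.334, 2.101, 0.001]
wrist_force: [0.4, -0.4, -1.2]
gripper_width: 0.684
grip_force: 24.0
```

>>> {"name": "drive_tool", "arguments": {"slide": [[0,0,0],[0,0,0],[0,0,0],[0,0,0],[0,0,0],[0,0,0]], "turn": [0,0,0,-0.06,-0.115,-0.115], "hand": 0.087}}

```text
time_s: 67.9
eef_pos: [0.5736, -0.1511, 0.0122]
tcp_rot: [2.451, 1.965, 0.0]
wrist_force: [0.3, 0.4, 0.2]
gripper_width: 0.995
grip_force: 0.0
```

>>> {"name": "drive_tool", "arguments": {"slide": [[0,0,0],[0,0,0],[0,0,0],[0,0,0],[0,0,0.001],[0,0,0.03],[0,0,0.07],[0.002,0.02,0.078],[0.004,0.04,0.078],[0.006,0.06,0.078],[0.006,0.06,0.078],[0.006,0.06,0.078]], "turn": [0,0,0,0,0,0,0.06,0.115,0.115,0.115,0.115,0.115], "hand": 0.04, "newtons": 6}}

```text
time_s: 69.4
eef_pos: [0.579, -0.0907, 0.0891]
tcp_rot: [-2.333, -2.102, 0.002]
wrist_force: [0.4, -0.8, -0.9]
gripper_width: 0.668
grip_force: 6.0
```

```bash
python3 - <<'E'
from h import *
s=sense();p=s["eef_pos"];print(s["time_s"],p,inJ(p),yaw(s),s["wrist_force"],s["gripper_width"]*87,"to hover",(J(5,-187,77)-p).round(4))
E
```

```text
69.4 [ 0.57897543 -0.09071596  0.08905641] [   4.22977469 -188.20141648   89.05640803] 1.4669687138036824 [ 0.35473263 -0.79549234 -0.94301461] 58.0834542384093 to hover [ 0.0009  0.0011 -0.0121]
```

>>> {"name": "drive_tool", "arguments": {"slide": [[0,0.001,-0.015],[0,0.001,-0.025],[-0.0003,-0.002,-0.031],[-0.0007,-0.0056,-0.0355],[-0.0009,-0.008,-0.04],[-0.0011,-0.0098,-0.0445],[-0.0012,-0.011,-0.0495],[-0.0013,-0.0115,-0.0548],[-0.0013,-0.0112,-0.0615],[-0.0012,-0.0105,-0.065],[-0.0011,-0.0096,-0.0685],[-0.0009,-0.0083,-0.0715],[-0.0008,-0.007,-0.0747],[-0.0006,-0.0045,-0.0787],[-0.0006,-0.0045,-0.079],[-0.0006,-0.0045,-0.079]], "turn": [0,0,0,0,0,0,0,0,0,0,0,0,0,0,0,0]}}

```text
time_s: 71.4
eef_pos: [0.5791, -0.0956, 0.0112]
tcp_rot: [2.334, 2.102, 0.0]
wrist_force: [-2.2, -2.0, 4.5]
gripper_width: 0.67
grip_force: 6.0
```

>>> {"name": "drive_tool", "arguments": {"slide": [[-0.0003,-0.003,0.001],[-0.0006,-0.006,0],[-0.0006,-0.006,-0.001],[-0.0006,-0.006,-0.001]], "turn": [0,0,0,0]}}

```text
time_s: 71.9
eef_pos: [0.5782, -0.1018, 0.0103]
tcp_rot: [-2.334, -2.102, 0.0]
wrist_force: [-2.8, 0.1, 5.1]
gripper_width: 0.661
grip_force: 6.0
```

>>> {"name": "drive_tool", "arguments": {"slide": [[0,0,0],[0,0,0],[0,0,0],[0,0,0.03],[0,0,0.08],[0,-0.04,0.13],[0,-0.07,0.16],[0,-0.07,0.16],[0,-0.07,0.16]], "turn": [0,0,0,0,0,0,0,0,0], "hand": 0.078}}

```text
time_s: 73.03
eef_pos: [0.5776, -0.171, 0.1689]
tcp_rot: [-2.334, -2.101, 0.001]
wrist_force: [-0.4, 0.5, -1.0]
gripper_width: 0.895
grip_force: 0.0
```

```bash
python3 - <<'E'
from h import *
s=sense();p=s["eef_pos"];print(s["time_s"],p,inJ(p),yaw(s))
KT=cal("wrist");W=grab_frame("wrist")[:,:,::-1];cv2.imwrite("pics/w17.png",W)
quads(W,KT,.062)
E
```

```text
73.025 [ 0.57759888 -0.17102724  0.16887838] [  11.23800079 -268.21817356  168.87838007] 1.4658212299557813
px [268. 144.] bbox (230, 107, 77, 76) world [ 576.2 -119.2] size [54.1 54.8] ang 84.0 J [   4.5 -216.8]
px [283.  35.] bbox (228, 31, 111, 8) world [594.7 -46.3] size [ 4.4 75.2] ang 84.0 J [  15.2 -142.4]
```

>>> {"name": "drive_tool", "arguments": {"slide": [[0,0.005,0],[0,0.01,0],[0,0.02,0],[0,0.03,0],[0,0.04,0],[0,0.051,0],[0,0.051,0],[0,0.051,0],[0,0.051,0],[0,0.051,-0.04],[0,0.051,-0.08],[0,0.051,-0.12],[0,0.051,-0.143],[0,0.051,-0.143],[0,0.051,-0.143]], "turn": [-0.18,-0.36,-0.54,-0.72,-0.9,-1.08,-1.26,-1.44,-1.571,-1.571,-1.571,-1.571,-1.571,-1.571,-1.571], "hand": 0.07}}

```text
time_s: 74.95
eef_pos: [0.5784, -0.12, 0.0272]
tcp_rot: [-3.137, 0.163, 0.0]
wrist_force: [0.3, -0.4, 0.6]
gripper_width: 0.806
grip_force: 0.0
```

>>> {"name": "drive_tool", "arguments": {"slide": [[0,0,0],[0,0,0],[0,0,0],[0,0,0.03],[0,0,0.07],[0,0,0.1],[0.005,0.03,0.105],[0.012,0.07,0.105],[0.018,0.11,0.105],[0.025,0.15,0.105],[0.031,0.19,0.105],[0.037,0.23,0.105],[0.042,0.27,0.105],[0.047,0.302,0.105],[0.047,0.302,0.105],[0.047,0.302,0.07],[0.047,0.302,0.03],[0.047,0.302,0.014],[0.047,0.302,0.012],[0.047,0.302,0.012]], "turn": [0,0,0,0,0,0,0,0,0,0,0,0,0,0,0,0,0,0,0,0], "hand": 0.04, "newtons": 15}}

```text
time_s: 77.45
eef_pos: [0.6259, 0.181, 0.0398]
tcp_rot: [-3.137, 0.165, -0.002]
wrist_force: [0.4, -0.6, -0.8]
gripper_width: 0.665
grip_force: 15.0
```

>>> {"name": "drive_tool", "arguments": {"slide": [[0,0,0],[0,0,0],[0,0,0],[0,0,0.04],[-0.02,0,0.09],[-0.06,-0.04,0.12],[-0.1,-0.08,0.12],[-0.12,-0.08,0.12],[-0.12,-0.08,0.12],[-0.12,-0.08,0.12]], "turn": [0,0,0,0,0,0,0,0,0,0], "hand": 0.074}}

```text
time_s: 78.7
eef_pos: [0.5062, 0.1016, 0.1595]
tcp_rot: [-3.137, 0.164, -0.002]
wrist_force: [0.0, -0.2, -0.0]
gripper_width: 0.854
grip_force: 0.0
```

```bash
python3 - <<'E'
from h import *
s=sense();p=s["eef_pos"];print(s["time_s"],p,inJ(p),yaw(s))
KT=cal("wrist");W=grab_frame("wrist")[:,:,::-1];cv2.imwrite("pics/w18.png",W)
quads(W,KT,.074,400)
hsv=cv2.cvtColor(np.ascontiguousarray(W),cv2.COLOR_BGR2HSV)
quads(W,KT,.070,60,((0,0,0),(180,255,45)))
T=grab_frame("top")[:,:,::-1];cv2.imwrite("pics/t18.png",T);clay("top",T,(190,180),(305,245))
print("handle guess delta",(J(-56,1,54)-p).round(4))
E
```

```text
78.7 [0.50619871 0.10160079 0.15951807] [-88.21047469  -4.5251181  159.51806988] -0.10449932211336858
px [227. 327.] bbox (215, 311, 28, 33) world [423.7 146.8] size [18.3 30.7] ang 69.3 J [-175.    31.9]
px [326.  73.] bbox (322, 14, 11, 119) world [599.6  60.2] size [ 4.5 71.3] ang 83.8 J [  9. -36.]
px [217.  73.] bbox (212, 14, 11, 119) world [606.9 130.1] size [ 4.5 71.3] ang 84.0 J [ 9.  34.4]
px [134.  57.] bbox (86, 11, 94, 94) world [622.2 181.6] size [54.9 55.1] ang 84.0 J [18.8 87.2]
px [410.  55.] bbox (365, 10, 94, 93) world [604.7   6.4] size [55.  54.3] ang 84.0 J [ 19.7 -89. ]
px [270.  56.] bbox (226, 10, 89, 94) world [613.6  95. ] size [54.9 55.1] ang 83.8 J [19.3  0.1]
px [298. 323.] bbox (0, 246, 560, 174) world [408.7 110.3] size [472.6 154.7] ang 84.1 J [-186.1   -6. ]
px [ 56. 193.] bbox (22, 185, 69, 16) world [540.7 255.6] size [ 8.5 49.7] ang 1.6 J [-70.  152.2]
px [271. 171.] bbox (258, 154, 27, 34) world [541.5 102.5] size [18.3 23.1] ang 84.0 J [-53.2   0. ]
px [271.   4.] bbox (65, 0, 413, 13) world [644.3  91.3] size [257.2   6.8] ang 84.0 J [50.2 -0.4]
top [ 190  180   71   65 4011] [223.6 213.6] [[190.0, 180.0], [260.0, 180.0], [260.0, 244.0], [190.0, 244.0]] J@74 [ 1.  53.8]
top [269 194  23  23 491] [280.5 205.2] [[269.0, 194.0], [291.0, 194.0], [291.0, 216.0], [269.0, 216.0]] J@74 [ 18.6 -89. ]
top [295 195   4  33  58] [296.8 209.1] [[294.70001220703125, 195.10000610351562], [297.70001220703125, 194.89999389648438], [299.3999938964844, 226.89999389648438], [296.3999938964844, 227.0]] J@74 [   7.5 -129.4]
top [263 196   3  24  49] [263.6 207.4] [[263.0, 196.0], [265.0, 196.0], [265.0, 219.0], [263.0, 219.0]] J@74 [ 14.2 -46.5]
handle guess delta [ 0.0326  0.0021 -0.1055]
```

>>> {"name": "drive_tool", "arguments": {"slide": [[0.015,0.001,0],[0.032,0.001,-0.02],[0.032,0.001,-0.06],[0.032,0.001,-0.09],[0.032,0.001,-0.105],[0.032,0.001,-0.105],[0.032,0.001,-0.105]], "turn": [0,0,0,0,0,0,0], "hand": 0.045}}

```text
time_s: 79.68
eef_pos: [0.5383, 0.1025, 0.0545]
tcp_rot: [-3.137, 0.164, -0.002]
wrist_force: [-0.0, -0.4, -0.9]
gripper_width: 0.514
grip_force: 0.0
```

>>> {"name": "drive_tool", "arguments": {"slide": [[0,0,0],[0,0,0],[0,0,0],[0,0,0],[0.005,-0.0005,0],[0.01,-0.001,0],[0.015,-0.0016,0],[0.02,-0.002,0],[0.024,-0.0025,0],[0.028,-0.003,0],[0.031,-0.0033,0],[0.034,-0.0036,0],[0.036,-0.0038,0],[0.036,-0.0038,0]], "turn": [0,0,0,0,0,0,0,0,0,0,0,0,0,0], "hand": 0.01, "newtons": 25}}

```text
time_s: 81.42
eef_pos: [0.5731, 0.0989, 0.0542]
tcp_rot: [-3.137, 0.164, 0.002]
wrist_force: [-3.9, 4.8, 5.1]
gripper_width: 0.225
grip_force: 25.0
```

```bash
python3 - <<'E'
from h import *
s=sense();p=s["eef_pos"];print(s["time_s"],p,inJ(p),yaw(s),s["wrist_force"],s["gripper_width"]*87)
T=grab_frame("top")[:,:,::-1];clay("top",T,(190,180),(305,245))
S=grab_frame("scene")[:,:,::-1];clay("scene",S,(240,180),(400,260))
E
```

```text
81.425 [0.57307886 0.09887148 0.05416764] [-21.41047732  -0.26327975  54.16764282] -0.10475707219262487 [-3.87686705  4.8430972   5.07852605] 19.594784219179925
top [190 180   3  65 195] [191. 212.] [[190.0, 180.0], [192.0, 180.0], [192.0, 244.0], [190.0, 244.0]] J@74 [  7.3 135.5]
top [ 195  180   72   65 2471] [233.2 201.4] [[195.0, 180.0], [266.0, 180.0], [266.0, 244.0], [195.0, 244.0]] J@74 [31.8 29.9]
top [269 191  23  22 317] [282.9 199.2] [[269.0, 191.0], [291.0, 191.0], [291.0, 212.0], [269.0, 212.0]] J@74 [ 34.  -95.2]
top [296 195   3  19  43] [296.8 204.4] [[296.0, 195.0], [298.0, 195.0], [298.0, 213.0], [296.0, 213.0]] J@74 [  19.6 -129.8]
scene [340 211  28  21 371] [353.3 220.5] [[339.5, 214.89999389648438], [362.79998779296875, 209.10000610351562], [367.20001220703125, 226.89999389648438], [343.8999938964844, 232.8000030517578]] J@74 [35.6 84.9]
scene [308 218  28  22 407] [321.1 227.9] [[307.1000061035156, 221.1999969482422], [331.6000061035156, 215.5], [336.0, 234.3000030517578], [311.5, 240.0]] J@74 [34.5 -1.8]
scene [274 226  30  22 414] [287.6 236.2] [[273.29998779296875, 230.1999969482422], [297.79998779296875, 224.10000610351562], [303.0, 245.0], [278.5, 251.10000610351562]] J@74 [ 35.3 -90.4]
```

>>> {"name": "drive_tool", "arguments": {"slide": [[0.001,-0.0001,0],[0.002,-0.0002,0],[0.003,-0.0003,0],[0.004,-0.0004,0],[0.005,-0.0005,0],[0.006,-0.0006,0],[0.006,-0.0006,0]], "turn": [0,0,0,0,0,0,0]}}

```text
time_s: 82.4
eef_pos: [0.5746, 0.0987, 0.054]
tcp_rot: [3.137, -0.164, -0.017]
wrist_force: [-20.4, 3.7, 20.1]
gripper_width: 0.227
grip_force: 25.0
```

>>> {"name": "drive_tool", "arguments": {"slide": [[0.001,-0.0001,0],[0.002,-0.0002,0],[0.003,-0.0003,0],[0.003,-0.0003,0],[0.003,-0.0003,0]], "turn": [0,0,0,0,0]}}

```text
time_s: 83.02
eef_pos: [0.5756, 0.0986, 0.0537]
tcp_rot: [3.137, -0.163, -0.024]
wrist_force: [-27.0, 4.6, 24.7]
gripper_width: 0.225
grip_force: 25.0
```

>>> {"name": "drive_tool", "arguments": {"slide": [[-0.001,0,0],[-0.003,0.0003,0],[-0.005,0.0005,0],[-0.007,0.0007,0.0]], "turn": [0,0,0,0], "hand": 0.05}}

```text
time_s: 83.52
eef_pos: [0.5754, 0.0981, 0.0539]
tcp_rot: [3.137, -0.165, 0.0]
wrist_force: [-0.0, 0.4, 0.3]
gripper_width: 0.548
grip_force: 0.0
```

>>> {"name": "drive_tool", "arguments": {"slide": [[0,0,0.04],[-0.02,0,0.1],[-0.06,0,0.12],[-0.06,0,0.12],[-0.06,0,0.12],[-0.06,0,0.12]], "turn": [0,0,0,0,0,0]}}

```text
time_s: 84.28
eef_pos: [0.5153, 0.0982, 0.1728]
tcp_rot: [3.137, -0.165, -0.003]
wrist_force: [0.1, -1.0, -0.8]
gripper_width: 0.575
grip_force: 0.0
```

```bash
python3 - <<'E'
from h import *
s=sense();p=s["eef_pos"];print(s["time_s"],p,inJ(p),yaw(s))
KT=cal("wrist");W=grab_frame("wrist")[:,:,::-1];cv2.imwrite("pics/w19.png",W)
quads(W,KT,.074,400);print("handle");quads(W,KT,.070,60,((0,0,0),(180,255,45)))
S=grab_frame("scene")[:,:,::-1]
cv2.imwrite("pics/v19.png",np.hstack([cv2.resize(S[170:270,230:380],(400,300)),cv2.resize(W,(400,300))]))
E
```

```text
84.275 [0.51530218 0.09818256 0.1727871 ] [-78.80011196  -6.97512383 172.78710087] -0.10510210618356701
px [227. 327.] bbox (216, 311, 26, 33) world [424.2 146.6] size [18.1 32.2] ang 67.6 J [-174.5   31.6]
px [400.  54.] bbox (357, 11, 89, 89) world [616.4   5.1] size [55.  54.6] ang 84.0 J [ 31.5 -89. ]
px [267.  54.] bbox (225, 11, 84, 89) world [625.8  93.7] size [54.8 54.6] ang 84.0 J [31.5  0.1]
px [137.  54.] bbox (91, 11, 90, 89) world [634.9 180.2] size [54.9 54.6] ang 84.0 J [31.6 87.1]
handle
px [557. 329.] bbox (550, 310, 10, 39) world [ 392.6 -119.7] size [36.4  7.4] ang 5.2 J [-178.1 -236.5]
px [458. 297.] bbox (338, 247, 222, 96) world [432.7 -31.4] size [176.1  84.2] ang 84.0 J [-147.4 -144.5]
px [277. 276.] bbox (153, 247, 250, 40) world [472.5 102.6] size [199.   33.1] ang 84.0 J [-121.8   -7.1]
px [217. 353.] bbox (0, 247, 560, 173) world [408.  107.7] size [498.7 162.6] ang 84.0 J [-186.5   -8.7]
px [ 65. 201.] bbox (33, 193, 64, 16) world [541.2 255.7] size [ 9.1 48.8] ang 2.3 J [-69.5 152.4]
px [268. 128.] bbox (255, 113, 26, 32) world [578.7  98.5] size [17.7 21.6] ang 84.1 J [-15.8   0. ]
px [330.  24.] bbox (312, 19, 40, 11) world [641.7  48.7] size [25.9  6. ] ang 84.0 J [ 52. -43.]
px [204.  24.] bbox (186, 19, 36, 11) world [650.4 133.5] size [23.3  6. ] ang 82.1 J [51.9 42.2]
```

View pics/v19.png

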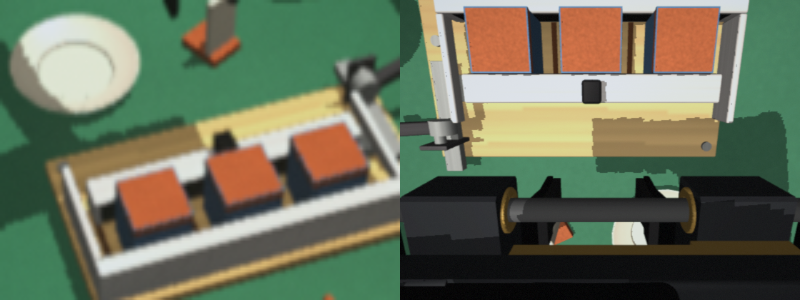

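>>> {"name": "drive_tool", "arguments": {"slide": [[0.004,0.04,0],[0.01,0.08,0],[0.018,0.12,0],[0.026,0.16,0],[0.034,0.2,0],[0.042,0.24,0],[0.053,0.27,0],[0.053,0.27,0],[0.053,0.27,0],[0.053,0.27,0],[0.053,0.27,-0.04],[0.053,0.27,-0.08],[0.053,0.27,-0.107],[0.053,0.27,-0.107],[0.053,0.27,-0.107]], "turn": [0.18,0.36,0.54,0.72,0.9,1.08,1.26,1.44,1.571,1.571,1.571,1.571,1.571,1.571,1.571], "hand": 0.05}}

```text
time_s: 86.25
eef_pos: [0.5692, 0.3687, 0.0682]
tcp_rot: [2.336, 2.1, 0.002]
wrist_force: [0.2, -0.2, 0.0]
gripper_width: 0.575
grip_force: 0.0
```

>>> {"name": "drive_tool", "arguments": {"slide": [[0,0,0],[0,0,0],[0,0,0],[0,0,0],[0,0,0]], "turn": [0,0,0,0,0], "hand": 0.01, "newtons": 15}}

```text
time_s: 86.88
eef_pos: [0.5683, 0.3685, 0.0674]
tcp_rot: [-2.334, -2.102, -0.0]
wrist_force: [-1.1, -0.6, 2.6]
gripper_width: 0.25
grip_force: 15.0
```

>>> {"name": "drive_tool", "arguments": {"slide": [[-0.0002,-0.0025,0.008],[-0.0008,-0.0078,0.017],[-0.0014,-0.0135,0.0255],[-0.0022,-0.0205,0.0335],[-0.0029,-0.028,0.0405],[-0.0038,-0.036,0.047],[-0.0047,-0.045,0.052],[-0.0057,-0.0545,0.057],[-0.0068,-0.065,0.06],[-0.0078,-0.075,0.0625],[-0.0089,-0.085,0.064],[-0.0102,-0.0955,0.064],[-0.0112,-0.106,0.063],[-0.0122,-0.116,0.061],[-0.0132,-0.126,0.058],[-0.0134,-0.128,0.0575],[-0.0134,-0.128,0.0575]], "turn": [0,0,0,0,0,0,0,0,0,0,0,0,0,0,0,0,0]}}

```text
time_s: 89.0
eef_pos: [0.5548, 0.2399, 0.1259]
tcp_rot: [-2.335, -2.102, -0.0]
wrist_force: [-3.0, 2.0, 5.3]
gripper_width: 0.248
grip_force: 15.0
```

>>> {"name": "drive_tool", "arguments": {"slide": [[0,0,0],[0,0,0],[0,0,0],[0,0,0]], "turn": [0,0,0,0], "hand": 0.05}}

```text
time_s: 89.5
eef_pos: [0.5548, 0.2401, 0.1243]
tcp_rot: [2.335, 2.102, -0.001]
wrist_force: [-0.9, -1.0, -0.2]
gripper_width: 0.556
grip_force: 0.0
```

>>> {"name": "drive_tool", "arguments": {"slide": [[0,0,0.04],[0,0,0.08],[-0.03,0,0.12],[-0.08,-0.04,0.15],[-0.08,-0.1,0.15],[-0.08,-0.15,0.15],[-0.08,-0.15,0.15],[-0.08,-0.15,0.15]], "turn": [0,0,0,0,-0.18,-0.36,-0.54,-0.72]}}

```text
time_s: 90.5
eef_pos: [0.4749, 0.0893, 0.2747]
tcp_rot: [2.93, 1.133, 0.001]
wrist_force: [-0.1, -0.6, 0.1]
gripper_width: 0.575
grip_force: 0.0
```

```bash
python3 - <<'E'
from h import *
s=sense();p=s["eef_pos"];print(s["time_s"],p,yaw(s),s["wrist_force"])
S=grab_frame("scene")[:,:,::-1];cv2.imwrite("pics/s20.png",S)
clay("scene",S,(240,190),(375,260))
g=np.ascontiguousarray(S).max(2);u=proj(cal("scene"),J(-55,141,142));x,y=u.round().astype(int)
q=np.argwhere(g[y-14:y+15,x-14:x+15]<45)[:,::-1]+[x-14,y-14];print("lever pred",u,"dark",q.mean(0),len(q))
g0=cv2.imread("pics/scene0.png");d=cv2.absdiff(g0,np.ascontiguousarray(S)).max(2)[y-14:y+22,x-14:x+15];print("diff to start",d.mean(), (d>60).sum())
KT=cal("wrist");W=grab_frame("wrist")[:,:,::-1];quads(W,KT,.074,900)
E
```

```text
90.5 [0.4749158  0.08934206 0.27473917] 0.7382386948922919 [-0.06001092 -0.63021565  0.14706086]
scene [340 211  28  21 367] [353.3 220.8] [[339.5, 215.0], [363.1000061035156, 209.39999389648438], [367.20001220703125, 226.89999389648438], [343.6000061035156, 232.5]] J@74 [36.4 84.6]
scene [308 219  28  21 396] [321.2 228.3] [[307.1000061035156, 221.3000030517578], [331.6000061035156, 215.60000610351562], [336.1000061035156, 234.6999969482422], [311.6000061035156, 240.5]] J@74 [35.8 -2.2]
scene [274 226  29  22 400] [287.6 236.4] [[273.3999938964844, 230.5], [298.0, 224.8000030517578], [302.20001220703125, 242.89999389648438], [277.6000061035156, 248.60000610351562]] J@74 [ 36.2 -90.7]
lever pred [361.60155189 173.42173344] dark [362.51515152 176.80808081] 99
diff to start 5.088122605363985 14
px [437. 140.] bbox (398, 101, 77, 79) world [616.5   5.6] size [54.8 54.9] ang 84.1 J [ 31.5 -88.5]
px [ 30. 126.] bbox (0, 73, 77, 98) world [362.8 303.6] size [93.3 73.5] ang 31.0 J [-251.9  181.4]
px [381.  69.] bbox (340, 26, 82, 86) world [625.7  94.4] size [54.8 55.1] ang 84.1 J [31.4  0.7]
px [321.  10.] bbox (286, 0, 73, 40) world [619.3 165.2] size [32.2 64.8] ang 41.9 J [17.7 70.5]
```

Lever grip matches its starting locked position in the image (362.5, 177), and the tumblers stand snug and upright; robot clear.

```bash
python3 -c "
from station import *
print(finish_job())"
```

```text
the job is handed in; nothing more can be done
None
```

I handed the job in at about 90 s of the 210 s allowed: all three tumblers stand rim down in their own bays, the jaw is snug against them, and the lever is back in its locked position. My last camera check agrees with this, but `finish_job` returned no verdict.

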